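Load the ball gauge and hold its lever at the third click

TASK

Pour all four steel balls from the conical steel cup into the square tray of the gauge stand, then stand the empty cup upright on the table, clear of the stand, and let go of it. Then raise the tray to measuring height: advance the stand's ratchet lever counterclockwise (seen from above) exactly three clicks from rest, never a fourth, and finish while still holding it at the third click, since it springs back when released; leave the other things on the table where they are.

Things in the scene. Friction and masses are not known exactly. Their poses are not given: they have to be found in the camera images.
- cup_grip (a point): Centre of the upright black grip of the loose conical steel cup (about 0.2 kg, stands on the table). The grip is a block 22 (radial) x 14 (tangential: pinch it across this) x 44 mm high, 12 to 56 mm above the cup's underside; this point is 34 mm above the underside, 71 mm from the cup's axis. x points from the cup's axis outward through the grip, z along the cup's axis to its mouth.
- cup_mouth (a point): Centre of the cup's open mouth, 54 mm above its flat underside; z is the cup's axis, x points to the grip. The cup is an open cone: outside diameter 56 mm at the foot, 108 mm at the rim, 54 mm high, wall 3 mm (sloping 26 degrees from the axis). Tipped, the balls begin to roll out at about 70 degrees and are out by 85 to 90. It pours well over the rim opposite the grip.
- ball1_center (a point): Centre of steel gauge ball 1 of four alike: 18 mm diameter, 24 g, rolling freely in the bottom of the cup at the start.
- ball2_center (a point): Centre of steel gauge ball 2 of four alike: 18 mm diameter, 24 g, rolling freely in the bottom of the cup at the start.
- ball3_center (a point): Centre of steel gauge ball 3 of four alike: 18 mm diameter, 24 g, rolling freely in the bottom of the cup at the start.
- ball4_center (a point): Centre of steel gauge ball 4 of four alike: 18 mm diameter, 24 g, rolling freely in the bottom of the cup at the start.
- tray_in (a point): Centre of the inner floor of the square aluminium tray on the fixed gauge stand. Inside 142 x 142 mm, walls 4 mm thick and 38 mm high above this floor, floor 42 mm above the table at rest; x, y run along its sides, z up. The tray only rises, 4 mm per click. A black sensor pod, 106 mm high and 150 mm wide, stands behind it, its face 88 mm to +x. The stand's base: 170 x 160 x 36 mm.
- lever_knob (a point): Centre of the upright round black knob at the free end of the ratchet lever: 18 mm diameter, 40 mm high (41 to 81 mm above the table); this point is 61 mm above the table and 100 mm from the pivot. Below it the lever is a flat steel bar 16 mm wide, 35 to 43 mm above the table. Reached from above; grip it or push it sideways.
- lever_pivot (a point): Point on the lever's vertical pivot axis, 61 mm above the table (knob's mid height); 20 mm to -x and 135 mm to -y of the tray's centre, in the tray's axes. Around it lie a steel housing 24 mm high and, above that, the lever's toothed steel disc of 40 mm radius.
- lever (a joint): Lever angle, rad: 0 at rest (lever points to the tray's -x), grows counterclockwise from above (knob swings to the tray's -y), up to 1.15. A plunger rides over teeth at 0.1, 0.3, 0.5, 0.7.. and drops into notches at 0.2 (click 1), 0.4, 0.6 (click 3)..: 20 mm of knob travel each. The push at the knob jumps by some 3 N, to 6 to 9 N, just past each notch, then fades. A spring returns it to 0 if let go.
- caliper: Bystander, to be left alone: steel sliding caliper lying flat, 200 long, 10 thick (mm); origin at the centre of its underside, z up.
- ring_gauge: Bystander, to be left alone: dark steel ring gauge lying flat, 60 outside diameter, 20 high (mm); origin at the centre of its underside, z up.
- driver: Bystander, to be left alone: screwdriver lying flat, 170 long, up to about 30 thick (mm); origin at the centre of its underside, z up.
- plug_gauge: Bystander, to be left alone: upright steel plug gauge, 26 diameter, 55 high (mm); origin at the centre of its underside, z up.
- vee_block: Bystander, to be left alone: dark steel block, 60 x 60 x 45 (mm); origin at the centre of its underside, z up.
Not all that is in view belongs to the job. Of the things that look like the part that bears cup_grip, the middle-sized one is meant.

How it is judged:
By the outcome, as a careful person would: the job done as asked, in the order asked, and still so for the second after the job is handed in, while the arm keeps its last pose, push and grip.
It also fails if it takes over 67 s, if anything falls off the work surface, if the arm or the gripper's body presses on something with over 40 N, if the wrist force passes 120 N, or if a joint passes its speed limit or range.

ROBOT

A 7-joint arm with a two-finger parallel gripper is mounted at the origin on the work surface. World frame = base frame: x ahead of the robot, y to its left, z up, the work surface at z = 0. Lengths are in m, angles in rad, forces in N, time in s.
With the tool pointing down it reaches from about 0.4 to 0.875 m from the base axis. Payload 19.3 kg.
Tool frame: the origin (TCP) lies at the very end of the fingers, on their centre line; the grasp point (between the pads) lies bot.grasp_offset behind it (bot.grasp_offset is the distance from the TCP to the grasp point, in m); z points along the fingers, y is the direction in which the jaws open and shut (so a half turn about z gives the same grasp; the last joint's range is limited). The gripper opens to 85 mm and grips with 20 to 120 N. Pads are 22 mm wide; open, the fingers measure 114 mm over their backs; the gripper's body (76 mm by 85 mm) begins 54 mm behind the grasp point. The pads swing forward as they close: fully open they stand 13 mm farther back than shut.
Start: joints at [-1.314, 0.521, -0.036, 1.599, 0.021, 1.021, -0.113], TCP at [0.201, 0.592, 0.231] pointing down, gripper open.
Joint ranges: [-2.91, 2.91], [-0.3, 2.13], [-1.5, 1.42], [0.17, 2.43], [-1.26, 4.41], [0.16, 1.93], [-2.52, 2.52]. Speed limits (rad/s): [1.89, 1.89, 2.39, 2.39, 3.01, 3.01, 3.01].

INTERFACE

Orientations are given as [roll, pitch, yaw] about the fixed x, y, z axes, in that order (R = Rz(yaw) Ry(pitch) Rx(roll)).
In Python, from workcell import bot gives the robot as it stands. The module is installed in compiled form; this text tells all that it offers.
- The arm moves only by the shell command python3 -m handwheel 'ROWS' [OPENING] [FORCE]. ROWS is JSON, a list of rows, each a list of 6 numbers: the shift along the tool's x, y, z as a fraction of full scale, then the turn, a rotation vector about the tool's x, y, z as a fraction of full scale. In form: [[x, y, z, rx, ry, rz], ...]. A call has 1 to 8 rows; each row shifts and turns the commanded pose from where the row before left it, along the tool's axes as they then stand; what a row does not reach is not made up. Full scale, the value 1, is 0.025 m for a shift and 360 degrees for a turn. A row lasts 1/8 s, in which the tool goes at most 62.5 mm and 10.7 degrees, less where a joint would pass 70% of its speed; a pose out of reach is approached as far as the arm can. A call with a number of a shift or a turn outside -1 to 1 is refused whole. A call with a gripper value outside its range is refused whole. OPENING is the closure, from -1 (fully open) to 1 (shut), set as the call begins (- or left out, the last holds). The fingers move at their own pace and stop on an object; FORCE is the grip in N (left out, the last holds). Time passes only in rows, so rows that do not move let the fingers close. It gives the time, the measured TCP pose, the force and the opening at its end, in the units of the state.
- bot.observe(): the state, without advancing time (a new reading comes with each control period).
- bot.grab_frame(name): name is "side" or "top" or "wrist"; returns a dict with "pixels" (384x512x3 uint8, blue, green, red), "vertical_fov" (degrees; the focal length in pixels is half the picture's height over the tangent of half this angle, whatever the lens; pixels are square), "cx", "cy" (the principal point, pixels), "R" (3x3) and "t" (3): a world point X has camera coordinates R X + t. Camera axes: x right, y down, z forward; pixel columns grow to the right and rows downward; lengths in m; the calibration is good to about 2 mm. A picture is of the moment at which its call begins. There is no depth.
- bot.job_done(): hands the job in, once; it reports no verdict.
Trained networks look in a picture, given as the dict that the camera call returned (one of the last four; its "shot" number tells which), for a name from the list of things; names that differ only in an ending like _2 or _b are one class to them, and where a whole thing is asked for, a point or a joint stands for the part that bears it (a point fixed in the world has none). Each returns a list of dicts, best first, with "score" (0 to 1); they miss things now and then, are a little off and sometimes report something else, mostly with a low value. They report only what shows in the picture. A call takes as long as a camera call. They do not tell look-alikes from the thing itself.
- bot.trace(picture, thing): "region" (384x512 bool, what is visible of it) and "point" ([column, row] in pixels, amid what is visible of it).
The state is a dict: "clock": time; "qpos": joint angles; "qd": joint speeds; "joint_efforts": joint torques, N m; "position": TCP position; "tool_rot": TCP orientation; "force": force on the tool from outside, world axes, zero at the start; "moment": the same for the moment, N m; "grip_width": finger opening in m.
Only numpy, scipy, OpenCV 4.12 (cv2) and the standard library are available. Lean on these libraries where they do the work, as an engineer would, in place of code of your own. Each camera call takes 0.05 s, during which the arm holds its last target.

## Working session

There is one attempt and no reset: what is moved stays moved. The work goes in short steps, Python scripts to look and compute and a shell command to move; the robot and the scene stay as the last step left them, time stands still between calls to the robot, and variables do not carry over. Pictures are saved under pics/ and viewed, and the job is handed in when it is done.

```bash
ls; mkdir -p pics; python3 - <<'E'
from workcell import bot
import cv2,json
s=bot.observe();print(s);print(bot.grasp_offset)
for n in("side","top","wrist"):
    p=bot.grab_frame(n);cv2.imwrite(f"pics/{n}0.png",p["pixels"]);print(n,p["vertical_fov"],p["cx"],p["cy"],p["R"],p["t"],p["shot"])
E
```

```text
pics
{'clock': 0.0, 'qpos': array([-1.31421982,  0.52201928, -0.03633028,  1.60000862,  0.02119397,
        1.02108168, -0.1127875 ]), 'qd': array([ 0.00013857, -0.00067743, -0.00029023, -0.00062852,  0.00163635,
       -0.00156014,  0.0013044 ]), 'joint_efforts': array([ 1.16018135e-03, -9.27121854e+01,  1.98055409e+00, -3.69935453e+01,
        1.78141793e-02,  8.33725906e-03, -6.36246887e-05]), 'position': array([0.20054369, 0.59159742, 0.23072219]), 'tool_rot': array([-3.14046290e+00,  7.38284785e-05,  2.81481808e+00]), 'force': array([-0.86779593,  0.14083746,  0.04372688]), 'moment': array([-0.0335349 , -0.01550463, -0.00294328]), 'grip_width': 0.08556565859962167}
0.0187
side 48.87669012072741 247.98373492554458 194.47804151628713 [[ 0.95991483 -0.27945718 -0.02161474]
 [-0.15584704 -0.46804385 -0.86985438]
 [ 0.2329704   0.83835472 -0.49283481]] [-0.51291685  0.15609071  1.4605988 ] 1
top 54.34834558018702 254.5740783741434 196.50537057248212 [[-0.01767639 -0.99979313  0.01006144]
 [-0.98048805  0.01536285 -0.19597744]
 [ 0.19578233 -0.0133293  -0.98055679]] [0.04961576 0.53783086 1.09069079] 2
wrist 62.59657395680133 253.28058271829238 191.13901582769745 [[ 3.20840074e-01  9.47133256e-01  4.92950446e-04]
 [ 9.02658027e-01 -3.05931686e-01  3.02678524e-01]
 [ 2.86827705e-01 -9.66664345e-02 -9.53092581e-01]] [-0.6245933  -0.04051845  0.37915027] 3
```

View pics/side0.png

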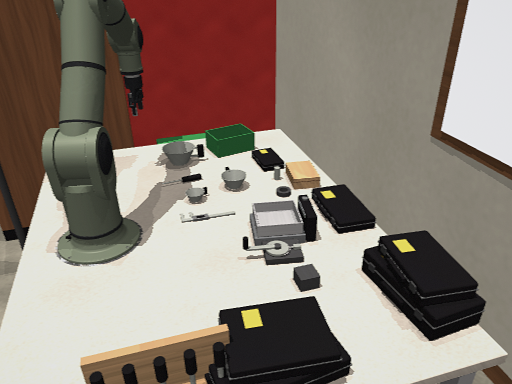

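View pics/top0.png

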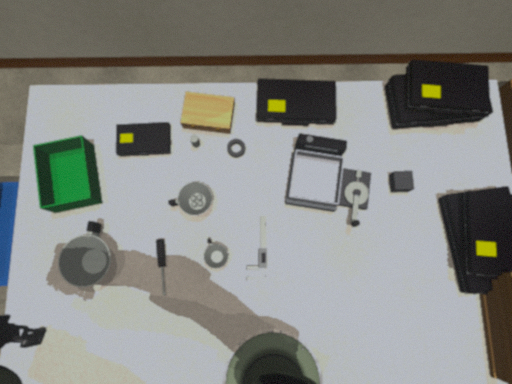

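View pics/wrist0.png

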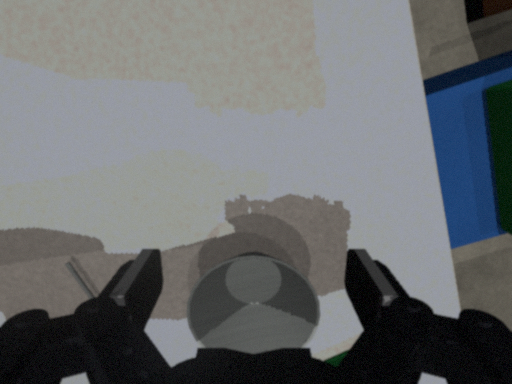

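The top view shows three cups. The big one is at (87,260), the small one at (216,255), and the middle one, at (195,198), holds the balls. The tray is at (315,180) and the lever knob at (355,222).

```bash
cat > h.py <<'E'
import numpy as np
from workcell import bot
def f(p): return 192/np.tan(np.radians(p["vertical_fov"]/2))
def ray(p,uv):
    d=np.array([(uv[0]-p["cx"])/f(p),(uv[1]-p["cy"])/f(p),1.0])
    R=np.array(p["R"]);t=np.array(p["t"]); return -R.T@t, R.T@d
def onz(p,uv,z):
    c,d=ray(p,uv); return c+d*(z-c[2])/d[2]
def proj(p,X):
    c=np.array(p["R"])@np.array(X)+np.array(p["t"]); return np.array([p["cx"]+f(p)*c[0]/c[2],p["cy"]+f(p)*c[1]/c[2]])
E
python3 - <<'E'
from h import *
Z=dict(cup_grip=.034,cup_mouth=.054,tray_in=.042,lever_knob=.061,lever_pivot=.061,ball1_center=.012,caliper=.005,ring_gauge=.02,driver=.015,plug_gauge=.055,vee_block=.045)
np.set_printoptions(precision=4,suppress=True)
for n in("top","side"):
    p=bot.grab_frame(n)
    for k,z in Z.items():
        for r in bot.trace(p,k)[:5]:
            if r["score"]<.2: continue
            ys,xs=np.nonzero(r["region"])
            print(n,k,round(r["score"],2),r["point"],len(xs),(xs.min(),xs.max(),ys.min(),ys.max()) if len(xs) else 0,onz(p,r["point"],z))
E
```

```text
top cup_grip 0.79 [85.6, 259.4] 2338 (np.int64(58), np.int64(110), np.int64(221), np.int64(286)) [0.3582 0.5498 0.034 ]
top cup_grip 0.79 [215.1, 253.6] 536 (np.int64(203), np.int64(227), np.int64(238), np.int64(268)) [0.3688 0.1625 0.034 ]
top cup_grip 0.59 [186.5, 196.5] 949 (np.int64(168), np.int64(211), np.int64(180), np.int64(215)) [0.5457 0.2517 0.034 ]
top cup_mouth 0.97 [189.0, 196.7] 932 (np.int64(168), np.int64(211), np.int64(181), np.int64(215)) [0.5409 0.2406 0.054 ]
top cup_mouth 0.81 [87.5, 258.0] 2416 (np.int64(58), np.int64(111), np.int64(221), np.int64(286)) [0.3614 0.5359 0.054 ]
top cup_mouth 0.77 [218.1, 257.2] 551 (np.int64(203), np.int64(227), np.int64(239), np.int64(268)) [0.3571 0.1517 0.054 ]
top cup_mouth 0.28 [355.3, 193.8] 589 (np.int64(344), np.int64(367), np.int64(181), np.int64(226)) [ 0.542  -0.2685  0.054 ]
top tray_in 0.92 [315.0, 178.8] 2561 (np.int64(288), np.int64(343), np.int64(150), np.int64(206)) [ 0.5942 -0.1492  0.042 ]
top lever_knob 0.94 [355.7, 195.0] 595 (np.int64(344), np.int64(368), np.int64(182), np.int64(226)) [ 0.5368 -0.2674  0.061 
[... 2265 characters left out ...]
 (np.int64(182), np.int64(233), np.int64(211), np.int64(221)) [0.36   0.0437 0.005 ]
side ring_gauge 0.48 [282.9, 191.2] 146 (np.int64(276), np.int64(290), np.int64(186), np.int64(197)) [0.7062 0.0892 0.02  ]
side driver 0.71 [280.8, 229.0] 3641 (np.int64(242), np.int64(317), np.int64(195), np.int64(264)) [ 0.6088 -0.1531  0.015 ]
side driver 0.7 [189.2, 178.0] 120 (np.int64(170), np.int64(200), np.int64(174), np.int64(182)) [0.3684 0.3346 0.015 ]
side plug_gauge 0.46 [277.5, 171.4] 76 (np.int64(274), np.int64(279), np.int64(166), np.int64(179)) [0.7216 0.1972 0.055 ]
side vee_block 0.58 [308.0, 275.5] 590 (np.int64(293), np.int64(319), np.int64(264), np.int64(291)) [ 0.5859 -0.4395  0.045 ]
```

```bash
python3 - <<'E'
import cv2,numpy as np
a=cv2.imread("pics/top0.png")
b=cv2.resize(a[165:235,150:240],None,fx=8,fy=8,interpolation=cv2.INTER_CUBIC);cv2.imwrite("pics/topcup.png",b)
b=cv2.resize(a[125:235,275:420],None,fx=5,fy=5,interpolation=cv2.INTER_CUBIC);cv2.imwrite("pics/toptray.png",b)
E
```

```text
(no output)
```

View pics/topcup.png

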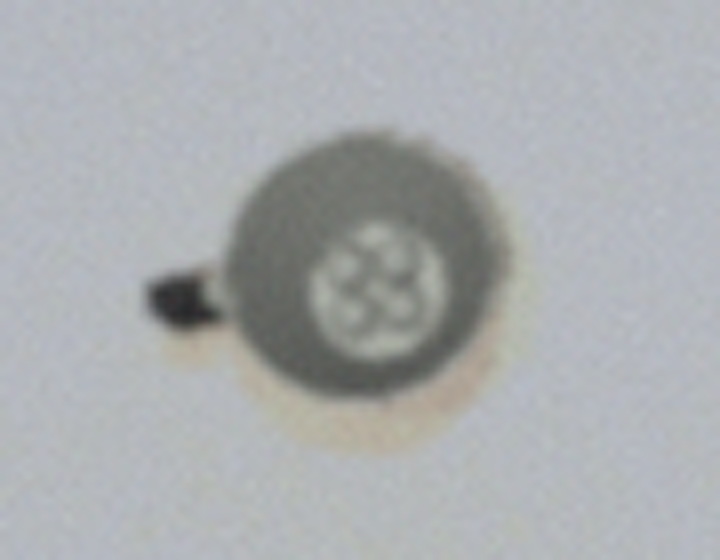

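View pics/toptray.png

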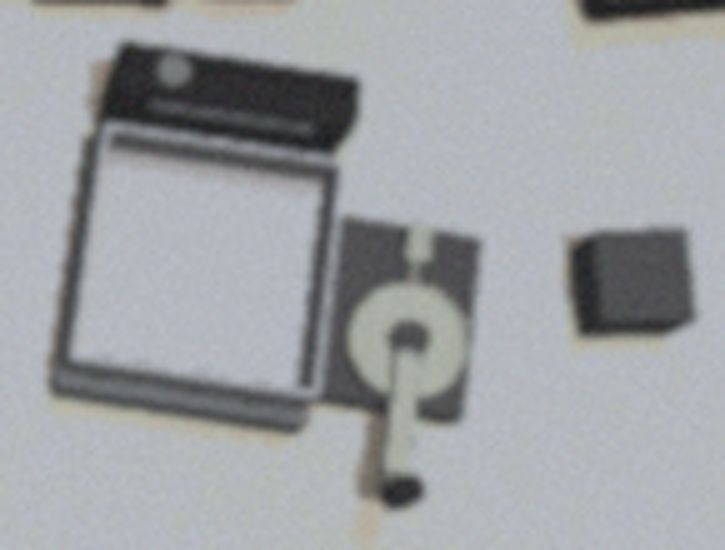

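```bash
cat > ov.py <<'E'
from h import *
import cv2
np.set_printoptions(precision=4,suppress=True)
def fr(x,y,yaw): 
    c,s=np.cos(yaw),np.sin(yaw); return lambda a,b,z: np.array([x+c*a-s*b,y+s*a+c*b,z])
p=bot.grab_frame("top")
c=lambda u,s,o: (u[0]/s+o[0]-.5+.5/s*1,u[1]/s+o[1]-.5+.5/s)
m=onz(p,c((365,262),8,(150,165)),.054); g=onz(p,c((183,301),8,(150,165)),.056)
print("mouth",m,"grip",g,np.linalg.norm((g-m)[:2]),"az",np.arctan2(*(g-m)[1::-1]))
o=(275,125)
for n,u,z in(("TLo",(100,122),.08),("TRo",(337,168),.08),("BLo",(52,378),.08),("BRo",(318,402),.08),("knob",(403,488),.081),("pivot",(408,335),.061)):
    print(n,onz(p,c(u,5,o),z))
cv2.imwrite("pics/t1.png",p["pixels"])
E
python3 ov.py
```

```text
mouth [0.5387 0.2217 0.054 ] grip [0.5243 0.2901 0.056 ] 0.06989707996255369 az 1.7782749044634598
TLo [ 0.6797 -0.0843  0.08  ]
TRo [ 0.6483 -0.2281  0.08  ]
BLo [ 0.5205 -0.0495  0.08  ]
BRo [ 0.5035 -0.2075  0.08  ]
knob [ 0.4511 -0.2543  0.081 ]
pivot [ 0.5474 -0.2697  0.061 ]
```

```bash
cat > ov2.py <<'E'
from h import *
import cv2,sys
exec(open("ov.py").read().split("p=bot")[0].split("from h import *")[1])
p=bot.grab_frame("top")
X,Y,W=map(float,sys.argv[1:4])
S=5;o=(275,125)
im=cv2.resize(p["pixels"][125:235,275:420],None,fx=S,fy=S,interpolation=cv2.INTER_CUBIC)
T=fr(X,Y,W)
def pl(pts,col):
    q=[((proj(p,P)-np.array(o)+.5)*S) for P in pts]
    cv2.polylines(im,[np.array(q).round().astype(np.int32)],True,col,1,cv2.LINE_AA)
sq=lambda a,z:[T(a,a,z),T(a,-a,z),T(-a,-a,z),T(-a,a,z)]
pl(sq(.075,.08),(0,0,255));pl(sq(.071,.08),(0,255,0));pl(sq(.071,.042),(255,0,0))
pv=T(-.02,-.135,0)
L=float(sys.argv[4]) if len(sys.argv)>4 else 0
circ=lambda cx,cy,r,z:[np.array([cx+r*np.cos(t),cy+r*np.sin(t),z]) for t in np.linspace(0,6.28,30)]
pl(circ(pv[0],pv[1],.04,.038),(255,0,255))
k=pv-.1*np.array([np.cos(W+L),np.sin(W+L),0])
pl(circ(k[0],k[1],.009,.081),(0,255,255));print("pivot",pv,"knob",k)
cv2.imwrite(sys.argv[5] if len(sys.argv)>5 else "pics/ov2.png",im)
E
python3 ov2.py .588 -.143 -.165
```

```text
pivot [ 0.5461 -0.2729  0.    ] knob [ 0.4475 -0.2565  0.    ]
```

View pics/ov2.png

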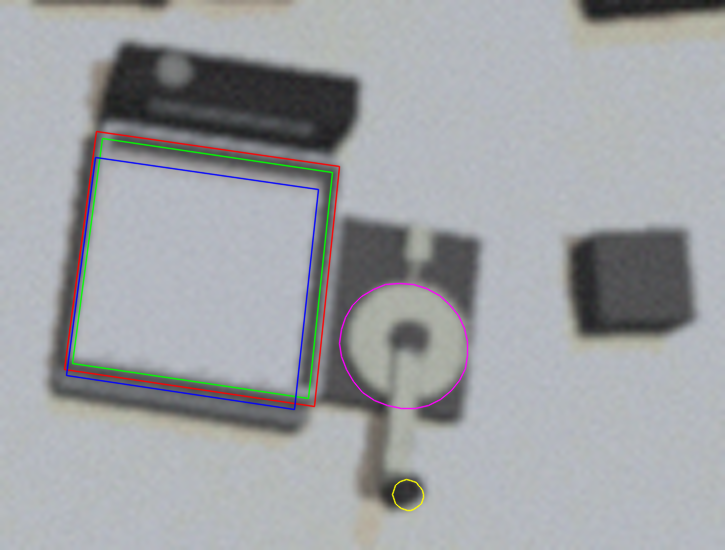

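The overlay fits the tray to about 2 mm. Next I'll write a planning helper that prints the rows for me to type.

```bash
cat > plan.py <<'E'
import sys,numpy as np
from scipy.spatial.transform import Rotation as Ro
from workcell import bot
np.set_printoptions(precision=4,suppress=True)
def cur():
    s=bot.observe(); return np.array(s["position"]),Ro.from_euler("xyz",s["tool_rot"])
def down(yaw,tilt=0):  # tilt: about tool y
    return Ro.from_euler("z",yaw)*Ro.from_euler("x",np.pi)*Ro.from_euler("y",tilt)
def plan(P,R,n=None,p0=None,r0=None,pivot=None):
    p,r=cur()
    if p0 is not None:p=p0
    if r0 is not None:r=r0
    D=(r.inv()*R).as_rotvec()
    need=max(np.linalg.norm(P-p)/.0245,np.degrees(np.linalg.norm(D))/10.2)
    if n is None:n=int(np.ceil(need))
    print("n",n,"need",round(need,2))
    for i in range(n):
        ri=r*Ro.from_rotvec(D*i/n)
        print([float(round(v,3)) for v in np.r_[ri.inv().apply((P-p)/n)/.025,np.degrees(D)/n/360]])
if __name__=="__main__":
    a=list(map(float,sys.argv[1:]))  # x y z yaw tilt [n]
    plan(np.array(a[:3]),down(a[3],a[4]),int(a[5]) if len(a)>5 else None)
E
python3 plan.py .524 .27 .23 1.778 0
python3 -c "
from h import *
p=bot.grab_frame('wrist');s=bot.observe()
from scipy.spatial.transform import Rotation as Ro
r=Ro.from_euler('xyz',s['tool_rot']);R=np.array(p['R'])
print(r.inv().apply(-R.T@p['t']-s['position']), (R@r.as_matrix()))"
```

```text
n 19 need 18.62
[-0.862, -0.423, 0.003, -0.0, 0.0, 0.009]
[-0.884, -0.376, 0.003, -0.0, 0.0, 0.009]
[-0.903, -0.327, 0.003, -0.0, 0.0, 0.009]
[-0.92, -0.277, 0.003, -0.0, 0.0, 0.009]
[-0.933, -0.227, 0.003, -0.0, 0.0, 0.009]
[-0.944, -0.175, 0.003, -0.0, 0.0, 0.009]
[-0.953, -0.124, 0.003, -0.0, 0.0, 0.009]
[-0.958, -0.071, 0.003, -0.0, 0.0, 0.009]
[-0.96, -0.019, 0.003, -0.0, 0.0, 0.009]
[-0.96, 0.033, 0.003, -0.0, 0.0, 0.009]
[-0.957, 0.086, 0.003, -0.0, 0.0, 0.009]
[-0.951, 0.138, 0.003, -0.0, 0.0, 0.009]
[-0.942, 0.189, 0.003, -0.0, 0.0, 0.009]
[-0.93, 0.24, 0.003, -0.0, 0.0, 0.009]
[-0.916, 0.291, 0.003, -0.0, 0.0, 0.009]
[-0.898, 0.34, 0.003, -0.0, 0.0, 0.009]
[-0.878, 0.389, 0.003, -0.0, 0.0, 0.009]
[-0.856, 0.436, 0.003, -0.0, 0.0, 0.009]
[-0.831, 0.482, 0.003, -0.0, 0.0, 0.009]
[ 0.07629185 -0.00044337 -0.14314697] [[ 1.84864950e-04  9.99998874e-01 -1.48934932e-03]
 [-9.53119630e-01 -2.74469490e-04 -3.02593614e-01]
 [-3.02593682e-01  1.47546703e-03  9.53118506e-01]]
```

```bash
python3 -m handwheel '[[-0.86,-0.42,0,0,0,0.009],[-0.88,-0.38,0,0,0,0.009],[-0.90,-0.33,0,0,0,0.009],[-0.92,-0.28,0,0,0,0.009],[-0.93,-0.23,0,0,0,0.009],[-0.94,-0.18,0,0,0,0.009],[-0.95,-0.12,0,0,0,0.009],[-0.96,-0.07,0,0,0,0.009]]' -1 60
python3 -m handwheel '[[-0.96,-0.02,0,0,0,0.009],[-0.96,0.03,0,0,0,0.009],[-0.96,0.09,0,0,0,0.009],[-0.95,0.14,0,0,0,0.009],[-0.94,0.19,0,0,0,0.009],[-0.93,0.24,0,0,0,0.009],[-0.92,0.29,0,0,0,0.009],[-0.90,0.34,0,0,0,0.009]]'
python3 plan.py .524 .27 .23 1.778 0; python3 -c "
from workcell import bot;print(bot.observe()['qpos'])"
```

```text
clock: 2.5
position: [0.3364, 0.4543, 0.2313]
tool_rot: [3.142, -0.0, 2.359]
force: [-0.1, 0.7, 0.4]
grip_width: 0.0855
clock: 3.5
position: [0.4696, 0.3155, 0.2313]
tool_rot: [3.142, 0.0, 1.906]
force: [0.9, 1.1, -0.4]
grip_width: 0.0854
n 3 need 2.89
[-0.811, 0.486, 0.017, 0.0, 0.0, 0.007]
[-0.79, 0.52, 0.017, 0.0, 0.0, 0.007]
[-0.767, 0.553, 0.017, 0.0, 0.0, 0.007]
[-0.87805866  0.43769781  0.24965601  1.77020198 -0.12908127  0.94961125
 -0.24023753]
```

```bash
python3 -m handwheel '[[-0.8,0.49,0.02,0,0,0.007],[-0.79,0.52,0.02,0,0,0.007],[-0.77,0.55,0.02,0,0,0.007],[0,0,0,0,0,0]]'
python3 - <<'E'
from h import *
import cv2
from scipy.spatial.transform import Rotation as Ro
p=bot.grab_frame("wrist");im=p["pixels"].copy();cv2.imwrite("pics/w1.png",im)
print(bot.observe()["qpos"])
import pickle;pickle.dump({k:p[k] for k in p},open("w1.pkl","wb"))
m=np.array([.5387,.2217]);az=1.778;x=np.array([np.cos(az),np.sin(az)]);y=np.array([-x[1],x[0]])
def pl(pts,c):cv2.polylines(im,[np.array([proj(p,q) for q in pts]).round().astype(np.int32)],True,c,1,cv2.LINE_AA)
for r,z in((.054,.054),(.028,0)):
    pl([[m[0]+r*np.cos(t),m[1]+r*np.sin(t),z] for t in np.linspace(0,6.28,50)],(0,0,255))
for z in(.012,.056):
    pl([np.r_[m+x*(.071+a*.011)+y*b*.007,z] for a,b in((-1,-1),(1,-1),(1,1),(-1,1))],(0,255,0))
cv2.imwrite("pics/w1o.png",im)
E
```

```text
clock: 4.0
position: [0.5246, 0.2697, 0.2296]
tool_rot: [3.142, 0.001, 1.774]
force: [-0.4, 0.1, 0.7]
grip_width: 0.0853
[-0.78193264  0.48230231  0.29041152  1.71077047 -0.16122454  0.97223513
 -0.22629202]
```

View pics/w1o.png

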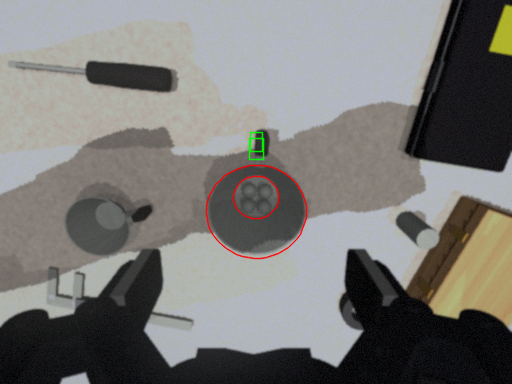

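```bash
cat > w1v.py <<'E'
from h import *
import cv2,pickle,sys
p=pickle.load(open("w1.pkl","rb"));S=6;o=np.array((195,115))
im=cv2.resize(p["pixels"][115:200,195:315],None,fx=S,fy=S,interpolation=cv2.INTER_CUBIC)
mx,my,az=map(float,sys.argv[1:4])
m=np.array([mx,my]);x=np.array([np.cos(az),np.sin(az)]);y=np.array([-x[1],x[0]])
def pl(pts,c):cv2.polylines(im,[((np.array([proj(p,q) for q in pts])-o+.5)*S).round().astype(np.int32)],True,c,1,cv2.LINE_AA)
for r,z in((.054,.054),(.028,0)):
    pl([[m[0]+r*np.cos(t),m[1]+r*np.sin(t),z] for t in np.linspace(0,6.28,50)],(0,0,255))
for z in(.012,.056):
    pl([np.r_[m+x*(.071+a*.011)+y*b*.007,z] for a,b in((-1,-1),(1,-1),(1,1),(-1,1))],(0,255,0))
cv2.imwrite("pics/"+sys.argv[4],im);g=m+.071*x;print(g)
E
python3 w1v.py .5387 .2217 1.68 w1b.png
```

```text
[0.53096194 0.29227707]
```

View pics/w1b.png

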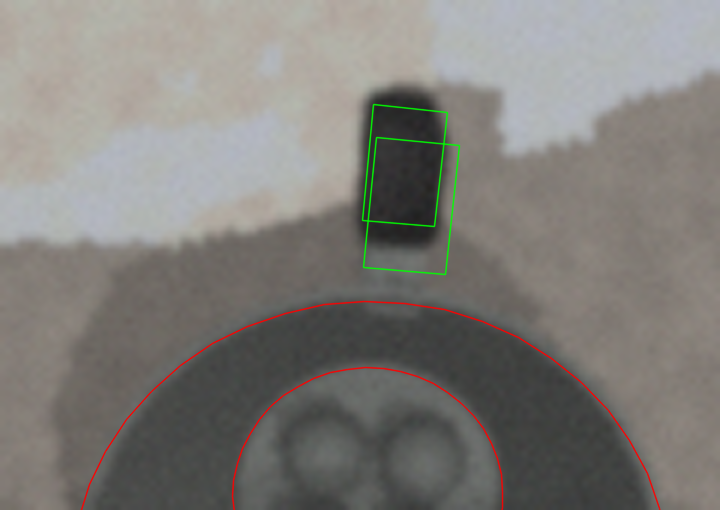

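```bash
cat > fk.py <<'E'
import numpy as np, itertools
from scipy.spatial.transform import Rotation as Ro
from scipy.optimize import least_squares
D=[([-1.31421982,.52201928,-.03633028,1.60000862,.02119397,1.02108168,-.1127875],[.20054369,.59159742,.23072219],[-3.1404629,7.38e-5,2.81481808]),
([-0.87805866,0.43769781,0.24965601,1.77020198,-0.12908127,0.94961125,-0.24023753],[.4696,.3155,.2313],[3.142,0,1.906]),
([-0.78193264,0.48230231,0.29041152,1.71077047,-0.16122454,0.97223513,-0.22629202],[.5246,.2697,.2296],[3.142,.001,1.774])]
def fk(q,s,L,off):
    rz=lambda a:Ro.from_euler("z",a);ry=lambda a:Ro.from_euler("y",a)
    h,a,b,c,e1,e2,e3,e4=L
    R=rz(s[0]*q[0]+off[0])*ry(q[1]);p=np.array([0,0,h])+rz(s[0]*q[0]+off[0]).apply([e3,0,0])
    R=R*rz(s[1]*q[2]);p=p+R.apply([e1,0,a])
    R=R*ry(q[3]);p=p+R.apply([e2,0,b])
    R=R*rz(s[2]*q[4])*ry(q[5]);p=p+R.apply([e4,0,c])
    R=R*rz(s[3]*q[6]+off[1]);return p,R
if __name__=="__main__":
    for s in itertools.product((1,-1),repeat=4):
        def ro(o):return np.concatenate([(Ro.from_euler("xyz",d[2]).inv()*fk(d[0],s,[0]*8,o)[1]).as_rotvec() for d in D])
        best=min((least_squares(ro,[i,j]) for i in(0,1.57,3.14) for j in(0,1.57,3.14,-1.57)),key=lambda r:r.cost)
        if best.cost<1e-3:
            def po(L):return np.concatenate([fk(d[0],s,L,best.x)[0]-np.array(d[1]) for d in D]+[.002*(np.array(L)-[.3,.4,.4,.3,0,0,0,0])])
            r=least_squares(po,[.3,.4,.4,.3,0,0,0,0]);print(s,best.x,best.cost,r.x,r.fun[:9]*1000)
E
python3 fk.py
```

```text
(-1, -1, -1, -1) [0.03777736 1.60938872] 1.8161733165055282e-06 [-2.20369309  1.16211423 -3.92437151  2.4335083  -3.09407617 -0.31729282
 -0.42890737 -6.32874522] [-81.44046797  12.87134538  -1.61092414   0.405579    -7.84323051
  -5.26470347  -2.34258815  17.35604498   6.88564229]
```

```bash
cat > log.py <<'E'
import json
from workcell import bot
s=bot.observe();open("log.jsonl","a").write(json.dumps([list(map(float,s[k])) for k in("qpos","position","tool_rot")])+"\n")
print("q",[round(float(v),2) for v in s["qpos"]],"w",round(float(s["grip_width"]),4))
E
python3 log.py; python3 plan.py .5213 .3337 .0924 1.725 -.611
```

```text
q [-0.78, 0.48, 0.29, 1.71, -0.16, 0.97, -0.23] w 0.0853
n 7 need 6.16
[0.355, 0.06, 0.784, 0.0, -0.014, 0.001]
[0.422, 0.059, 0.75, 0.0, -0.014, 0.001]
[0.487, 0.058, 0.71, 0.0, -0.014, 0.001]
[0.547, 0.055, 0.665, 0.0, -0.014, 0.001]
[0.603, 0.053, 0.614, 0.0, -0.014, 0.001]
[0.655, 0.05, 0.559, 0.0, -0.014, 0.001]
[0.701, 0.046, 0.5, 0.0, -0.014, 0.001]
```

```bash
python3 -m handwheel '[[0.35,0.06,0.78,0,-0.014,0.001],[0.42,0.06,0.75,0,-0.014,0.001],[0.49,0.06,0.71,0,-0.014,0.001],[0.55,0.055,0.665,0,-0.014,0.001]]' ; python3 log.py
python3 -m handwheel '[[0.60,0.05,0.61,0,-0.014,0.001],[0.655,0.05,0.56,0,-0.014,0.001],[0.70,0.05,0.5,0,-0.014,0.001],[0,0,0,0,0,0]]';python3 log.py
python3 plan.py .5213 .3337 .0924 1.725 -.611
python3 - <<'E'
from h import *
import cv2
p=bot.grab_frame("wrist");cv2.imwrite("pics/w2.png",p["pixels"])
E
```

```text
clock: 4.55
position: [0.5214, 0.3086, 0.1509]
tool_rot: [3.137, 0.354, 1.753]
force: [1.2, -0.5, -0.0]
grip_width: 0.0852
q [-1.05, 0.72, 0.41, 1.62, 0.05, 1.02, -0.56] w 0.0852
clock: 5.05
position: [0.5191, 0.3362, 0.0897]
tool_rot: [3.13, 0.618, 1.734]
force: [0.4, -0.3, -0.1]
grip_width: 0.0852
q [-1.17, 0.96, 0.47, 1.48, 0.12, 1.15, -0.72] w 0.0852
n 1 need 0.17
[-0.154, 0.069, -0.023, 0.003, 0.001, 0.001]
```

View pics/w2.png

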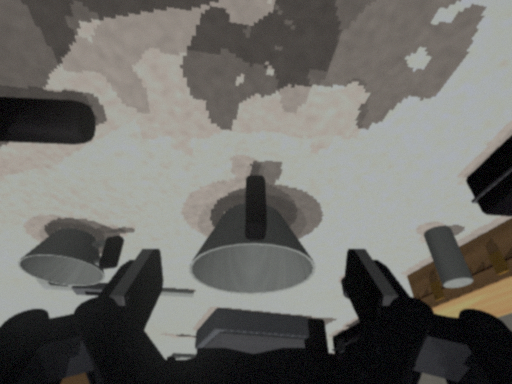

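```bash
python3 plan.py .5292 .2827 .0187 1.725 -.611 6
```

```text
n 6 need 3.68
[-0.008, -0.006, 0.601, 0.0, 0.0, 0.0]
[-0.008, -0.004, 0.601, 0.0, 0.0, 0.0]
[-0.009, -0.002, 0.601, 0.0, 0.0, 0.0]
[-0.009, -0.001, 0.601, 0.0, 0.0, 0.0]
[-0.01, 0.001, 0.601, 0.0, 0.0, 0.0]
[-0.01, 0.003, 0.601, 0.0, 0.0, 0.0]
```

```bash
python3 -m handwheel '[[-0.01,0.02,0.6,0,0,0],[-0.01,0.02,0.6,0,0,0],[-0.01,0,0.6,0,0,0],[-0.01,0,0.6,0,0,0],[-0.01,0,0.6,0,0,0],[-0.01,0,0.6,0,0,0],[0,0,0,0,0,0]]';python3 log.py
python3 plan.py .5292 .2827 .0187 1.725 -.611
python3 - <<'E'
from h import *
import cv2
p=bot.grab_frame("wrist");cv2.imwrite("pics/w3.png",p["pixels"])
E
```

```text
clock: 5.98
position: [0.5317, 0.281, 0.0193]
tool_rot: [3.127, 0.617, 1.727]
force: [-0.2, 0.2, 0.6]
grip_width: 0.0853
q [-1.12, 1.02, 0.46, 1.57, 0.13, 0.97, -0.72] w 0.0853
n 1 need 0.13
[0.082, -0.089, -0.031, 0.003, 0.001, 0.0]
```

View pics/w3.png

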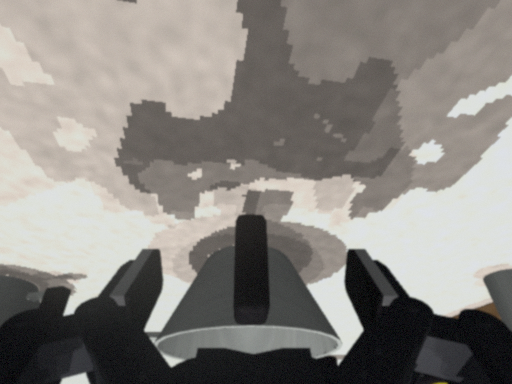

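```bash
python3 -m handwheel '[[0,0,0,0,0,0],[0,0,0,0,0,0],[0,0,0,0,0,0],[0,0,0,0,0,0],[0,0,0,0,0,0],[0,0,0,0,0,0]]' 1 80;python3 log.py
python3 - <<'E'
from h import *
import cv2
p=bot.grab_frame("wrist");cv2.imwrite("pics/w4.png",p["pixels"])
E
```

```text
clock: 6.78
position: [0.532, 0.2822, 0.0202]
tool_rot: [3.125, 0.615, 1.728]
force: [-1.2, 0.8, 3.6]
grip_width: 0.013
q [-1.12, 1.02, 0.46, 1.57, 0.13, 0.97, -0.72] w 0.013
```

View pics/w4.png

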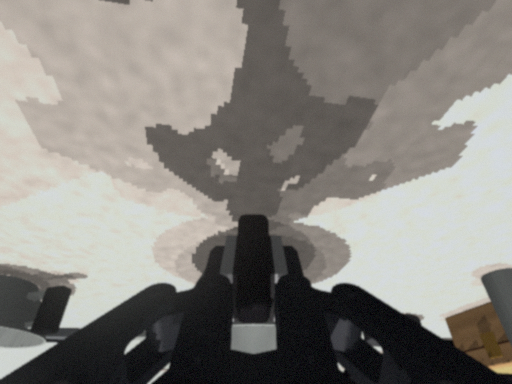

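```bash
cat > fk2.py <<'E'
import json,numpy as np
from scipy.spatial.transform import Rotation as Ro
from scipy.optimize import least_squares
from fk import D as D0
D=D0[:2]+[tuple(json.loads(l)) for l in open("log.jsonl")]
rz=lambda a:Ro.from_euler("z",a);ry=lambda a:Ro.from_euler("y",a)
# params: base yaw, tool yaw, base xyz, off1.. each 3
def fk(q,x):
    R=rz(-q[0]+x[0]);p=np.array([0,0,x[2]])+R.apply([x[3],x[4],0])
    R=R*ry(q[1])*rz(-q[2]);p=p+R.apply([x[5],x[6],x[7]])
    R=R*ry(q[3])*rz(-q[4]);p=p+R.apply([x[8],x[9],x[10]])
    R=R*ry(q[5])*rz(-q[6]+x[1]);p=p+R.apply([0,0,x[11]])
    return p,R
x0=np.array([0.02,1.59,.3,0,0,0,0,.4,0,0,.4,.3])
def res(x):
    o=[]
    for q,p,e in D:
        P,R=fk(q,x);o+=list((P-np.array(p))*1);o+=list((R.inv()*Ro.from_euler("xyz",e)).as_rotvec()*.3)
    return np.array(o+list(.003*(x-x0)))
r=least_squares(res,x0);X=r.x
if __name__=="__main__":
    np.set_printoptions(precision=4,suppress=True)
    print(X);print(np.abs(r.fun[:-12]).reshape(-1,6).max(0)*1000)
E
python3 fk2.py
```

```text
[-0.      1.5708  0.3204  0.     -0.0213  0.0002 -0.0373  0.5297 -0.
 -0.0005  0.4205  0.3279]
[0.0143 0.0248 0.0075 0.129  0.0124 0.0655]
```

```bash
cat > ik.py <<'E'
from fk2 import fk,X,np,Ro,least_squares
from workcell import bot
lo=np.array([-2.91,-.3,-1.5,.17,-1.26,.16,-2.52]);hi=np.array([2.91,2.13,1.42,2.43,4.41,1.93,2.52])
def ik(P,R,q0,wt=.02):
    m=.03
    f=lambda q:np.r_[(fk(q,X)[0]-P)*10,(fk(q,X)[1].inv()*R).as_rotvec()*3,wt*(q-q0)]
    r=least_squares(f,np.clip(q0,lo+m+1e-3,hi-m-1e-3),bounds=(lo+m,hi-m))
    p,Q=fk(r.x,X);return r.x,np.linalg.norm(p-P)*1000,np.degrees((Q.inv()*R).magnitude())
E
cat > cup.py <<'E'
from ik import *
rz=lambda a:Ro.from_euler("z",a)
M=np.array([.5387,.2217,0]);AZ=1.728
# tool in cup frame, fixed at grasp
P0=np.array([.532,.2822,.0202]);R0=Ro.from_euler("xyz",[3.125,.615,1.728])
CR0=rz(AZ);TP=CR0.inv().apply(P0-M);TR=CR0.inv()*R0
LIP=np.array([-.054,0,.054])
def tool(O,CR): return O+CR.apply(TP),CR*TR
def cuprot(az,tip): return rz(az)*Ro.from_euler("y",-tip)   # z -> -x
def lippose(lip,az,tip):
    CR=cuprot(az,tip);return tool(np.array(lip)-CR.apply(LIP),CR)
def cupnow():
    s=bot.observe();R=Ro.from_euler("xyz",s["tool_rot"])*TR.inv();return np.array(s["position"])-R.apply(TP),R
TC=np.array([.590,-.141]);TY=-.16
def tray(a,b):c,s=np.cos(TY),np.sin(TY);return TC+np.array([c*a-s*b,s*a+c*b])
E
cat > feas.py <<'E'
from cup import *
np.set_printoptions(precision=2,suppress=True)
q0=np.array(bot.observe()["qpos"])
for az in(1.728,1.41,1.1,.8,.5,0,2.1,2.5,3.0):
    # lip location .035 inward from the wall opposite to D
    D=-np.array([np.cos(az-TY),np.sin(az-TY)]);l=tray(*(-.035*D))
    q=q0.copy();out=[]
    O0,_=M,0
    lipA=M+CR0.apply(LIP)+[0,0,.13];lipB=np.r_[l,.16]
    for k in np.linspace(0,1,8):
        q,e,a=ik(*lippose(lipA*(1-k)+lipB*k,AZ*(1-k)+az*k,0),q);out.append(max(e,a))
    for t in np.radians([15,30,45,60,70,80,90,96]):
        z=.16-.05*max(0,(t-.8)/.9);q,e,a=ik(*lippose(np.r_[l,z],az,t),q);out.append(max(e,a))
    print(az,"err",np.array(out),"q",q)
E
python3 feas.py
```

```text
1.728 err [0. 0. 0. 0. 0. 0. 0. 0. 0. 0. 0. 0. 0. 0. 0. 0.] q [ 0.48  0.86 -0.05  1.42 -0.79  1.6   0.88]
1.41 err [0. 0. 0. 0. 0. 0. 0. 0. 0. 0. 0. 0. 0. 0. 0. 0.] q [ 0.53  0.78 -0.05  1.61 -0.97  1.38  0.84]
1.1 err [0.   0.   0.   0.   0.   0.   0.   0.   0.   0.   0.   0.01 0.   0.
 0.   0.  ] q [ 0.56  0.7  -0.06  1.8  -1.2   1.16  0.86]
0.8 err [0.   0.   0.   0.   0.   0.   0.   0.   0.01 0.   0.   0.01 0.01 0.01
 0.02 0.01] q [ 1.    0.71 -0.69  1.96 -1.23  0.62  0.79]
0.5 err [ 0.    0.    0.    0.    0.    0.    0.01  0.01  0.01  0.01  0.01  0.01
  0.01  0.04  5.46 10.56] q [ 1.24  0.82 -1.09  2.04 -1.23  0.19  0.68]
0 err [ 0.    0.    0.    0.    0.01  0.01  0.21 10.96  0.01  0.01  0.01  0.01
  0.01 13.07 32.99 44.85] q [ 0.74  0.42 -0.51  2.02 -1.23  0.19  0.01]
2.1 err [0.   0.   0.   0.   0.   0.   0.   0.   0.01 0.01 0.01 0.   0.   0.
 0.   0.  ] q [ 0.39  0.95 -0.02  1.21 -0.6   1.85  0.99]
2.5 err [ 0.    0.    0.    0.    0.    0.01  0.27  6.77  0.02  0.01  0.01  0.01
  0.    0.    1.43 16.59] q [ 0.55  1.01 -0.56  1.15 -0.12  1.9   0.92]
3.0 err [ 0.    0.    0.    0.01  0.22 15.38 32.26 30.06  0.02  0.01  0.01  0.01
  0.    0.05 16.61 34.37] q [ 0.01  0.95  0.25  1.22 -0.11  1.9   1.7 ]
```

```bash
cat > pl.py <<'E'
from cup import *
from plan import plan
import sys
# args: mode lip a b z az tipdeg [n]
a=list(map(float,sys.argv[1:]))
l=np.r_[tray(a[0],a[1]),a[2]]
P,R=lippose(l,a[3],np.radians(a[4]))
O,C=cupnow();print("cup now",O.round(4),"axis",C.apply([0,0,1]).round(3),"lip",(O+C.apply(LIP)).round(4),"tgt",l.round(4))
plan(P,R,int(a[5]) if len(a)>5 else None)
E
python3 -c "
from cup import *
from plan import plan
P,R=tool(M+[0,0,.05],CR0);plan(P,R,3)"
```

```text
n 3 need 2.04
[-0.385, 0.009, -0.544, -0.0, 0.0, -0.0]
[-0.385, 0.009, -0.544, -0.0, 0.0, -0.0]
[-0.385, 0.009, -0.544, -0.0, 0.0, -0.0]
```

```bash
python3 -m handwheel '[[-0.2,0,-0.28,0,0,0],[-0.385,0.01,-0.545,0,0,0],[-0.385,0.01,-0.545,0,0,0],[-0.385,0.01,-0.545,0,0,0],[-0.3,0.01,-0.425,0,0,0],[0,0,0,0,0,0]]';python3 log.py
python3 - <<'E'
from h import *
import cv2
p=bot.grab_frame("side");cv2.imwrite("pics/s5.png",cv2.resize(p["pixels"][110:270,150:330],None,fx=4,fy=3.7))
p=bot.grab_frame("top");cv2.imwrite("pics/t5.png",cv2.resize(p["pixels"][120:280,130:330],None,fx=4,fy=3.7))
E
python3 pl.py 0 .035 .17 1.5 0
```

```text
clock: 7.58
position: [0.5324, 0.2825, 0.0928]
tool_rot: [3.124, 0.614, 1.727]
force: [-0.1, -0.9, -3.6]
grip_width: 0.0133
q [-1.13, 0.92, 0.49, 1.57, 0.15, 1.07, -0.68] w 0.0133
cup now [0.5385 0.2216 0.0714] axis [0.001 0.001 1.   ] lip [0.5469 0.1683 0.1254] tgt [ 0.5956 -0.1064  0.17  ]
n 12 need 11.75
[-0.855, 0.096, 0.424, 0.002, -0.0, 0.002]
[-0.853, 0.114, 0.423, 0.002, -0.0, 0.002]
[-0.851, 0.132, 0.422, 0.002, -0.0, 0.002]
[-0.849, 0.15, 0.42, 0.002, -0.0, 0.002]
[-0.847, 0.168, 0.419, 0.002, -0.0, 0.002]
[-0.844, 0.185, 0.417, 0.002, -0.0, 0.002]
[-0.841, 0.203, 0.415, 0.002, -0.0, 0.002]
[-0.837, 0.22, 0.413, 0.002, -0.0, 0.002]
[-0.834, 0.238, 0.411, 0.002, -0.0, 0.002]
[-0.83, 0.255, 0.408, 0.002, -0.0, 0.002]
[-0.826, 0.272, 0.406, 0.002, -0.0, 0.002]
[-0.821, 0.289, 0.403, 0.002, -0.0, 0.002]
```

View pics/s5.png

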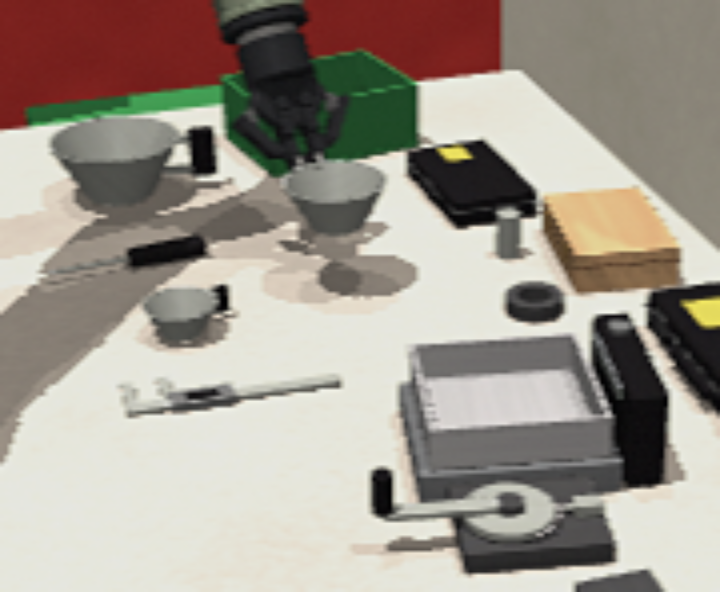

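View pics/t5.png

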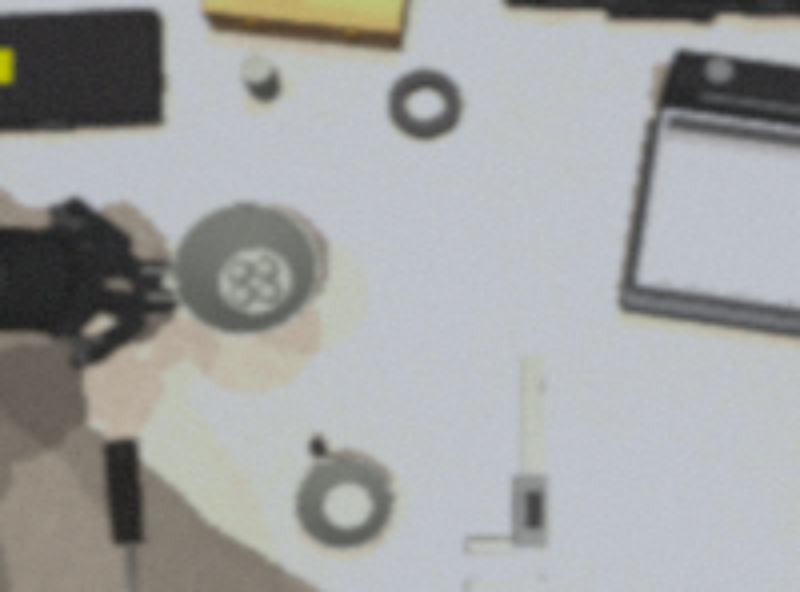

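The cup is off the table and level, with all four balls in it. I'm moving it towards the tray.

```bash
python3 -m handwheel '[[-0.42,0.05,0.2,0.001,0,0.001],[-0.85,0.10,0.42,0.002,0,0.002],[-0.85,0.12,0.42,0.002,0,0.002],[-0.85,0.14,0.42,0.002,0,0.002],[-0.85,0.16,0.42,0.002,0,0.002],[-0.845,0.175,0.42,0.002,0,0.002],[-0.84,0.19,0.415,0.002,0,0.002],[-0.84,0.21,0.415,0.002,0,0.002]]';python3 log.py
python3 pl.py 0 .035 .17 1.5 0
```

```text
clock: 8.68
position: [0.5798, 0.1099, 0.1198]
tool_rot: [-3.13, 0.615, 1.611]
force: [0.6, -0.7, -2.8]
grip_width: 0.0131
q [-0.91, 0.85, 0.54, 1.67, 0.18, 0.99, -0.55] w 0.0131
cup now [0.5779 0.049  0.0997] axis [0.023 0.001 1.   ] lip [ 0.5804 -0.0049  0.1537] tgt [ 0.5956 -0.1064  0.17  ]
n 5 need 4.36
[-0.749, 0.185, 0.366, 0.001, 0.0, 0.003]
[-0.745, 0.202, 0.365, 0.001, 0.0, 0.003]
[-0.742, 0.218, 0.363, 0.001, 0.0, 0.003]
[-0.738, 0.234, 0.362, 0.001, 0.0, 0.003]
[-0.733, 0.25, 0.36, 0.001, 0.0, 0.003]
```

```bash
python3 -m handwheel '[[-0.75,0.19,0.37,0.001,0,0.003],[-0.745,0.2,0.365,0.001,0,0.003],[-0.74,0.22,0.365,0.001,0,0.003],[-0.5,0.16,0.25,0,0,0.002],[0,0,0,0,0,0]]';python3 log.py
python3 pl.py 0 .035 .16 1.5 45; python3 - <<'E'
from h import *
import cv2
p=bot.grab_frame("top");cv2.imwrite("pics/t6.png",cv2.resize(p["pixels"][100:260,230:430],None,fx=4,fy=3.7))
E
```

```text
clock: 9.3
position: [0.5994, 0.0352, 0.1316]
tool_rot: [3.123, 0.615, 1.526]
force: [0.3, -0.3, -2.7]
grip_width: 0.0128
q [-0.81, 0.83, 0.58, 1.69, 0.19, 0.95, -0.52] w 0.0128
cup now [ 0.5939 -0.0254  0.1114] axis [-0.002  0.     1.   ] lip [ 0.5914 -0.0794  0.1655] tgt [ 0.5956 -0.1064  0.16  ]
n 5 need 4.42
[-0.635, 0.073, -0.389, 0.0, 0.025, 0.001]
[-0.566, 0.077, -0.483, 0.0, 0.025, 0.001]
[-0.483, 0.08, -0.566, 0.0, 0.025, 0.001]
[-0.388, 0.082, -0.635, 0.0, 0.025, 0.001]
[-0.283, 0.084, -0.688, 0.0, 0.025, 0.001]
```

View pics/t6.png

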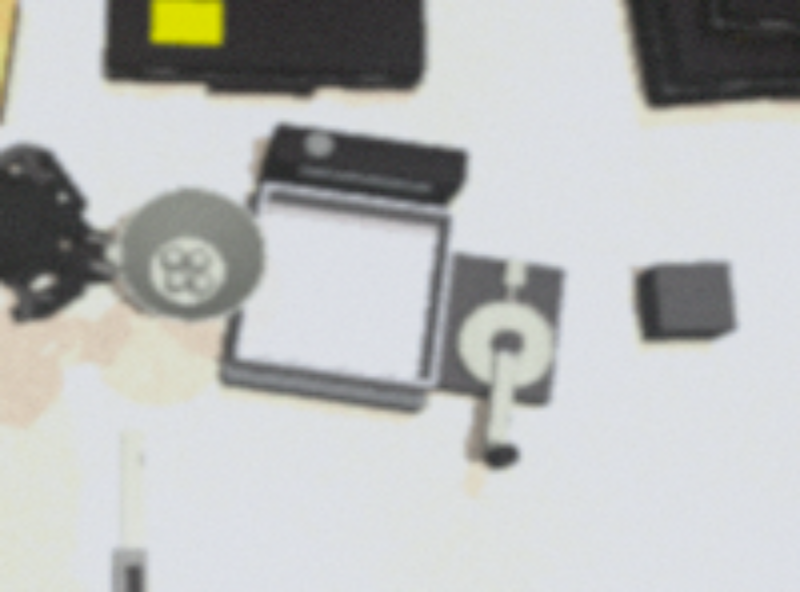

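```bash
python3 -m handwheel '[[-0.63,0.07,-0.39,0,0.025,0.001],[-0.57,0.08,-0.48,0,0.025,0.001],[-0.48,0.08,-0.57,0,0.025,0.001],[-0.39,0.08,-0.635,0,0.025,0.001],[-0.28,0.085,-0.69,0,0.025,0.001],[0,0,0,0,0,0]]';python3 log.py
python3 pl.py 0 .035 .125 1.5 64
```

```text
clock: 10.1
position: [0.6062, -0.0054, 0.2184]
tool_rot: [3.117, -0.171, 1.505]
force: [-0.3, 0.4, -3.5]
grip_width: 0.013
q [-0.14, 0.51, 0.2, 1.7, -0.33, 0.94, 0.17] w 0.013
cup now [ 0.6019 -0.0338  0.1611] axis [-0.053 -0.706  0.706] lip [ 0.5968 -0.11    0.161 ] tgt [ 0.5956 -0.1064  0.125 ]
n 2 need 1.86
[-0.428, -0.015, 0.029, 0.0, 0.026, 0.001]
[-0.427, -0.013, -0.042, 0.0, 0.026, 0.001]
```

```bash
python3 -m handwheel '[[-0.285,-0.01,0.02,0,0.0175,0],[-0.285,-0.01,0,0,0.0175,0],[-0.285,-0.01,-0.03,0,0.0175,0],[0,0,0,0,0,0]]';python3 log.py
python3 pl.py 0 .035 .112 1.5 94 7
```

```text
clock: 10.6
position: [0.6032, -0.0227, 0.2096]
tool_rot: [3.121, -0.5, 1.516]
force: [0.2, -0.4, -3.1]
grip_width: 0.0132
q [0.17, 0.57, 0.05, 1.69, -0.62, 1.03, 0.51] w 0.0132
cup now [ 0.6001 -0.0311  0.1461] axis [-0.053 -0.896  0.44 ] lip [ 0.5961 -0.1033  0.1214] tgt [ 0.5956 -0.1064  0.112 ]
n 7 need 2.95
[-0.24, 0.007, -0.256, -0.0, 0.012, 0.0]
[-0.22, 0.008, -0.274, -0.0, 0.012, 0.0]
[-0.199, 0.009, -0.289, -0.0, 0.012, 0.0]
[-0.177, 0.009, -0.304, -0.0, 0.012, 0.0]
[-0.154, 0.01, -0.316, -0.0, 0.012, 0.0]
[-0.129, 0.011, -0.327, -0.0, 0.012, 0.0]
[-0.104, 0.012, -0.335, -0.0, 0.012, 0.0]
```

```bash
python3 -m handwheel '[[-0.24,0.01,-0.255,0,0.012,0],[-0.22,0.01,-0.275,0,0.012,0],[-0.2,0.01,-0.29,0,0.012,0],[-0.18,0.01,-0.305,0,0.012,0],[-0.155,0.01,-0.315,0,0.012,0],[-0.13,0.01,-0.325,0,0.012,0],[-0.105,0.01,-0.335,0,0.012,0],[0,0,0,0,0,0]]';python3 log.py
python3 -m handwheel '[[0,0,0,0,0,0],[0,0,0,0,0,0],[0,0,0,0,0,0]]'
python3 pl.py 0 .035 .112 1.5 100; python3 - <<'E'
from h import *
import cv2
p=bot.grab_frame("top");cv2.imwrite("pics/t7.png",cv2.resize(p["pixels"][100:260,230:430],None,fx=4,fy=3.7))
p=bot.grab_frame("side");cv2.imwrite("pics/s7.png",cv2.resize(p["pixels"][130:280,190:350],None,fx=4.5,fy=4))
E
```

```text
clock: 11.6
position: [0.6013, -0.0791, 0.2289]
tool_rot: [3.106, -1.026, 1.54]
force: [-0.5, -0.1, -2.2]
grip_width: 0.0133
q [0.53, 0.8, -0.1, 1.54, -0.87, 1.41, 0.82] w 0.0133
clock: 11.98
position: [0.6017, -0.079, 0.2309]
tool_rot: [3.099, -1.027, 1.546]
force: [-0.5, 0.7, -1.7]
grip_width: 0.0134
cup now [ 0.6008 -0.0544  0.1716] axis [-0.046 -0.996 -0.071] lip [ 0.5993 -0.1044  0.1139] tgt [ 0.5956 -0.1064  0.112 ]
n 1 need 0.6
[-0.296, -0.058, -0.498, -0.002, 0.016, 0.004]
```

View pics/t7.png

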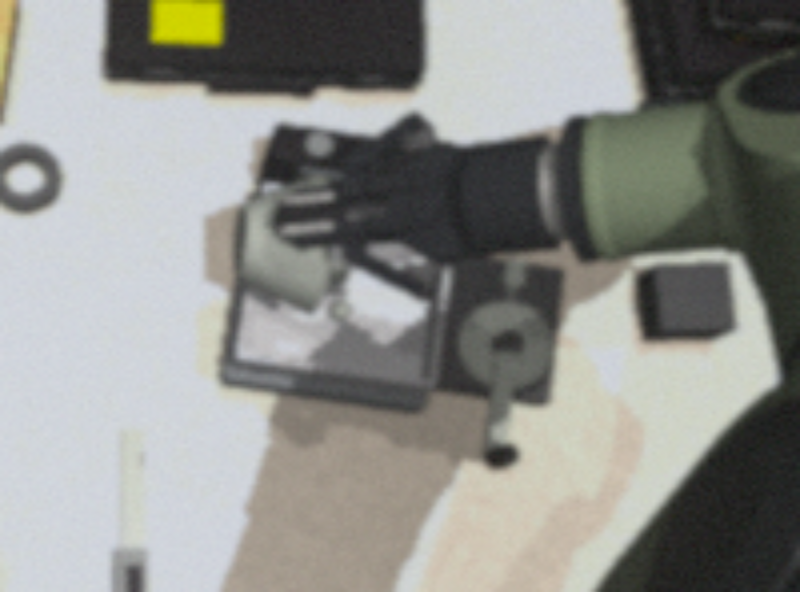

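View pics/s7.png

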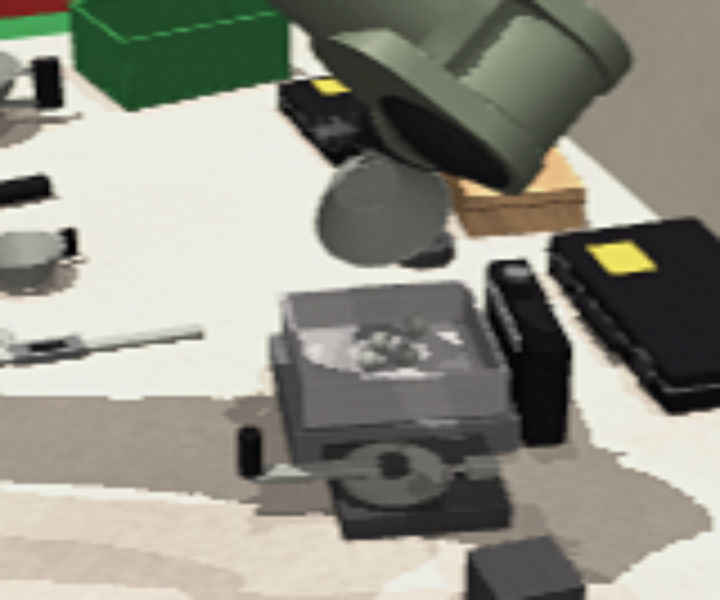

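```bash
python3 - <<'E'
from h import *
import cv2
p=bot.grab_frame("side");cv2.imwrite("pics/s8.png",cv2.resize(p["pixels"][160:240,240:325],None,fx=8,fy=7,interpolation=cv2.INTER_CUBIC))
p=bot.grab_frame("wrist");cv2.imwrite("pics/w8.png",p["pixels"])
E
python3 pl.py 0 .035 .18 1.5 45
```

```text
cup now [ 0.6007 -0.055   0.1713] axis [-0.047 -0.996 -0.072] lip [ 0.5991 -0.1049  0.1136] tgt [ 0.5956 -0.1064  0.18  ]
n 5 need 4.82
[0.368, -0.004, 0.506, -0.0, -0.027, 0.0]
[0.449, -0.005, 0.435, -0.0, -0.027, 0.0]
[0.516, -0.006, 0.352, -0.0, -0.027, 0.0]
[0.569, -0.008, 0.259, -0.0, -0.027, 0.0]
[0.605, -0.009, 0.158, -0.0, -0.027, 0.0]
```

View pics/s8.png

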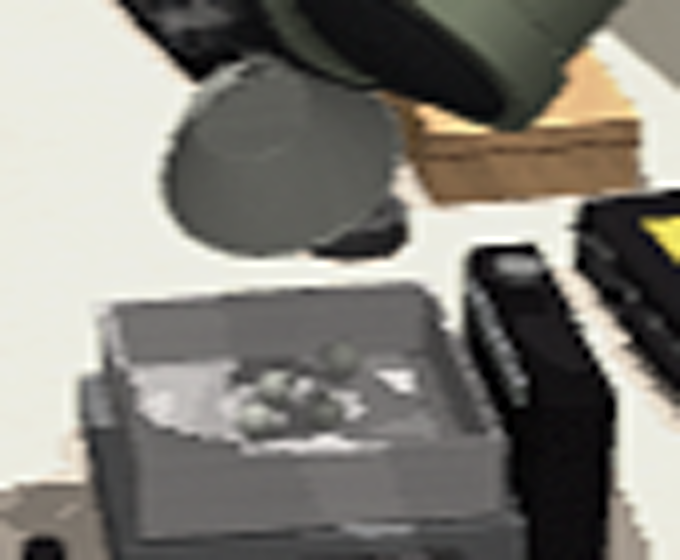

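View pics/w8.png

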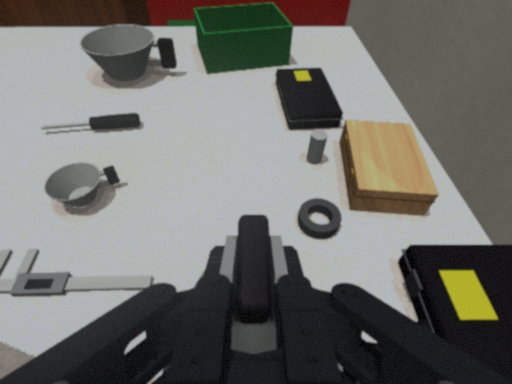

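```bash
python3 -m handwheel '[[0.37,0,0.5,0,-0.027,0],[0.45,0,0.435,0,-0.027,0],[0.515,0,0.35,0,-0.027,0],[0.57,0,0.26,0,-0.027,0],[0.6,0,0.16,0,-0.027,0],[0,0,0,0,0,0]]';python3 log.py
python3 pl.py 0 .06 .18 1.5 0
python3 - <<'E'
from h import *
import cv2
p=bot.grab_frame("side");cv2.imwrite("pics/s9.png",cv2.resize(p["pixels"][160:240,240:325],None,fx=8,fy=7,interpolation=cv2.INTER_CUBIC))
p=bot.grab_frame("top");cv2.imwrite("pics/t9.png",cv2.resize(p["pixels"][130:215,270:355],None,fx=7,fy=7,interpolation=cv2.INTER_CUBIC))
E
```

```text
clock: 12.92
position: [0.6066, 0.0048, 0.2386]
tool_rot: [3.118, -0.181, 1.523]
force: [-0.4, -0.0, -3.1]
grip_width: 0.0128
q [-0.13, 0.48, 0.18, 1.68, -0.32, 0.98, 0.15] w 0.0128
cup now [ 0.6027 -0.0231  0.181 ] axis [-0.04  -0.714  0.699] lip [ 0.599  -0.0994  0.1802] tgt [ 0.5996 -0.0818  0.18  ]
n 5 need 4.48
[0.086, 0.003, 0.768, 0.0, -0.025, 0.0]
[0.207, 0.004, 0.744, 0.0, -0.025, 0.0]
[0.323, 0.006, 0.702, 0.0, -0.025, 0.0]
[0.43, 0.007, 0.642, 0.0, -0.025, 0.0]
[0.526, 0.007, 0.566, 0.0, -0.025, 0.0]
```

View pics/s9.png

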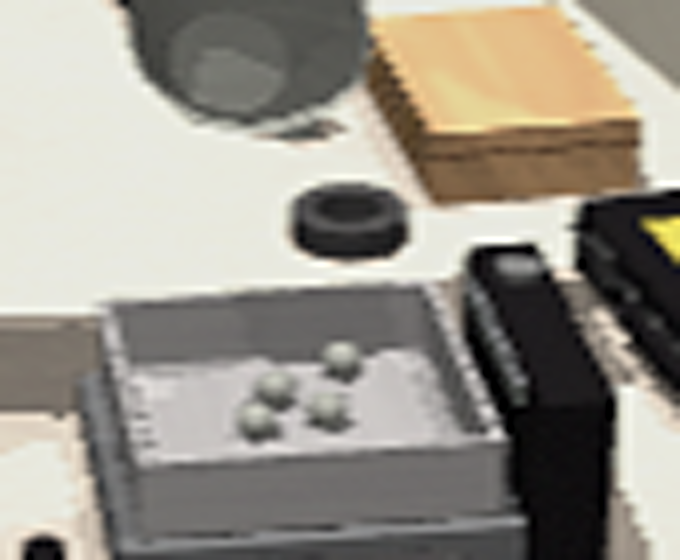

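View pics/t9.png

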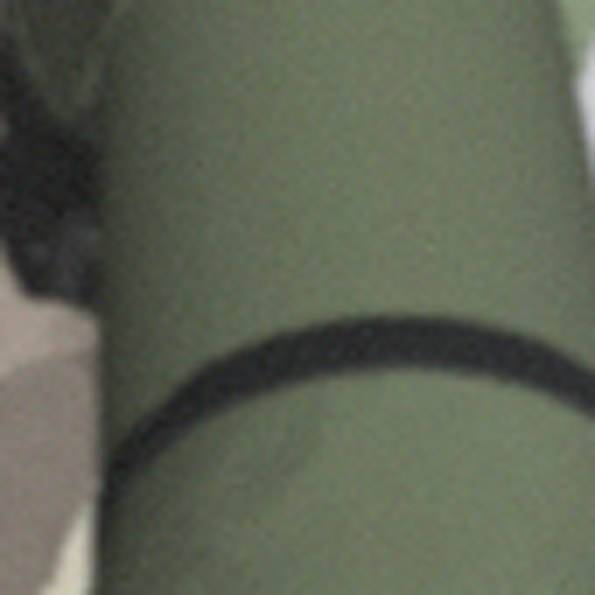

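The side view shows exactly four balls in the tray and an empty cup. I'm levelling the cup and taking it back to its place.

```bash
python3 -m handwheel '[[0.09,0,0.77,0,-0.025,0],[0.21,0,0.745,0,-0.025,0],[0.32,0,0.7,0,-0.025,0],[0.43,0,0.64,0,-0.025,0],[0.525,0,0.565,0,-0.025,0]]'
python3 -c "
from cup import *
from plan import plan
print(cupnow()[1].apply([0,0,1]))
P,R=tool(M+[0,0,.06],CR0);plan(P,R)"
```

```text
clock: 13.65
position: [0.6102, 0.0244, 0.1449]
tool_rot: [3.115, 0.608, 1.49]
force: [1.0, -0.6, -3.0]
grip_width: 0.013
[-0.0088 -0.0061  0.9999]
n 12 need 11.31
[0.809, -0.321, -0.309, -0.002, -0.0, -0.003]
[0.814, -0.305, -0.312, -0.002, -0.0, -0.003]
[0.819, -0.288, -0.316, -0.002, -0.0, -0.003]
[0.823, -0.271, -0.319, -0.002, -0.0, -0.003]
[0.827, -0.254, -0.322, -0.002, -0.0, -0.003]
[0.831, -0.238, -0.325, -0.002, -0.0, -0.003]
[0.835, -0.221, -0.327, -0.002, -0.0, -0.003]
[0.838, -0.204, -0.33, -0.002, -0.0, -0.003]
[0.841, -0.186, -0.332, -0.002, -0.0, -0.003]
[0.844, -0.169, -0.334, -0.002, -0.0, -0.003]
[0.847, -0.152, -0.336, -0.002, -0.0, -0.003]
[0.849, -0.135, -0.337, -0.002, -0.0, -0.003]
```

```bash
python3 -m handwheel '[[0.81,-0.32,-0.31,-0.002,0,-0.003],[0.815,-0.305,-0.31,-0.002,0,-0.003],[0.82,-0.29,-0.315,-0.002,0,-0.003],[0.825,-0.27,-0.32,-0.002,0,-0.003],[0.83,-0.25,-0.32,-0.002,0,-0.003],[0.83,-0.24,-0.325,-0.002,0,-0.003],[0.835,-0.22,-0.33,-0.002,0,-0.003],[0.84,-0.2,-0.33,-0.002,0,-0.003]]'
python3 -m handwheel '[[0.84,-0.19,-0.33,-0.002,0,-0.003],[0.845,-0.17,-0.335,-0.002,0,-0.003],[0.845,-0.15,-0.335,-0.002,0,-0.003],[0,0,0,0,0,0]]'
python3 -c "
from cup import *
from plan import plan
print(cupnow()[0],cupnow()[1].apply([0,0,1]))
P,R=tool(M+[0,0,.012],CR0);plan(P,R)"
```

```text
clock: 14.65
position: [0.5551, 0.1989, 0.1024]
tool_rot: [3.119, 0.608, 1.678]
force: [0.4, 1.6, -1.2]
grip_width: 0.0131
clock: 15.15
position: [0.5329, 0.2638, 0.0861]
tool_rot: [3.122, 0.608, 1.75]
force: [-0.0, -0.2, -2.1]
grip_width: 0.0131
[0.541  0.2036 0.0655] [-0.0013 -0.0069  1.    ]
n 3 need 2.32
[0.611, 0.024, 0.451, 0.001, -0.0, 0.001]
[0.612, 0.022, 0.449, 0.001, -0.0, 0.001]
[0.613, 0.021, 0.448, 0.001, -0.0, 0.001]
```

```bash
python3 -m handwheel '[[0.61,0.02,0.45,0.001,0,0.001],[0.61,0.02,0.45,0.001,0,0.001],[0.61,0.02,0.45,0.001,0,0.001],[0,0,0,0,0,0]]'
python3 -c "
from cup import *
from plan import plan
print(cupnow()[0],cupnow()[1].apply([0,0,1]))
P,R=tool(M*1.0+[0,0,.001],CR0);plan(P,R,4)"
```

```text
clock: 15.65
position: [0.5324, 0.2793, 0.0312]
tool_rot: [3.129, 0.61, 1.724]
force: [-0.5, -0.1, -1.2]
grip_width: 0.0128
[0.5387 0.2189 0.0107] [ 0.004  -0.0041  1.    ]
n 4 need 0.42
[0.081, -0.001, 0.065, -0.0, -0.0, -0.0]
[0.081, -0.001, 0.065, -0.0, -0.0, -0.0]
[0.081, -0.001, 0.065, -0.0, -0.0, -0.0]
[0.081, -0.001, 0.065, -0.0, -0.0, -0.0]
```

```bash
python3 -m handwheel '[[0.08,0,0.065,0,0,0],[0.08,0,0.065,0,0,0],[0.08,0,0.065,0,0,0],[0.08,0,0.065,0,0,0],[0,0,0,0,0,0]]'
python3 -c "
from cup import *
from plan import plan
print(cupnow()[0],cupnow()[1].apply([0,0,1]))"
```

```text
clock: 16.27
position: [0.5326, 0.2824, 0.023]
tool_rot: [3.127, 0.609, 1.723]
force: [-1.3, 0.3, -2.8]
grip_width: 0.0132
[0.5388 0.222  0.0025] [ 0.0024 -0.0058  1.    ]
```

```bash
python3 -m handwheel '[[0.023,0,0.033,0,0,0],[0.023,0,0.033,0,0,0],[0,0,0,0,0,0]]'
python3 -m handwheel '[[0.012,0,0.016,0,0,0],[0,0,0,0,0,0]]'
python3 - <<'E'
from h import *
import cv2
p=bot.grab_frame("side");cv2.imwrite("pics/s10.png",cv2.resize(p["pixels"][130:220,200:290],None,fx=7,fy=6,interpolation=cv2.INTER_CUBIC))
E
```

```text
clock: 16.65
position: [0.5327, 0.2824, 0.0213]
tool_rot: [3.127, 0.609, 1.723]
force: [-0.7, 0.9, 0.2]
grip_width: 0.013
clock: 16.9
position: [0.5328, 0.2825, 0.021]
tool_rot: [3.126, 0.609, 1.723]
force: [-0.7, 1.8, 4.5]
grip_width: 0.013
```

View pics/s10.png

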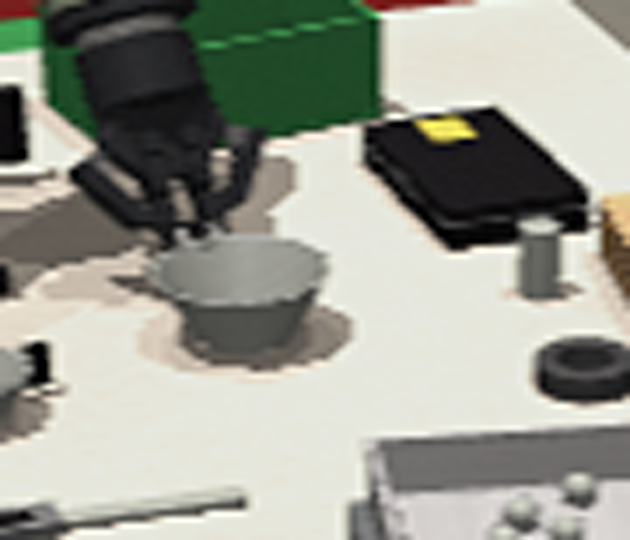

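```bash
python3 -m handwheel '[[0,0,0,0,0,0],[0,0,0,0,0,0],[0,0,0,0,0,0],[0,0,0,0,0,0],[0,0,0,0,0,0]]' -1
python3 -m handwheel '[[0,0,-0.3,0,0,0],[0,0,-0.6,0,0,0],[0,0,-0.9,0,0,0],[0,0,-0.9,0,0,0],[0,0,-0.9,0,0,0]]';python3 log.py
python3 - <<'E'
from h import *
import cv2
p=bot.grab_frame("wrist");cv2.imwrite("pics/w11.png",p["pixels"])
E
```

```text
clock: 17.58
position: [0.5327, 0.2824, 0.0207]
tool_rot: [3.127, 0.609, 1.723]
force: [-0.1, -0.4, 0.9]
grip_width: 0.0853
clock: 18.2
position: [0.5234, 0.3343, 0.096]
tool_rot: [3.126, 0.608, 1.723]
force: [-0.0, -0.4, -0.3]
grip_width: 0.0856
q [-1.12, 0.93, 0.4, 1.47, 0.18, 1.17, -0.76] w 0.0856
```

View pics/w11.png

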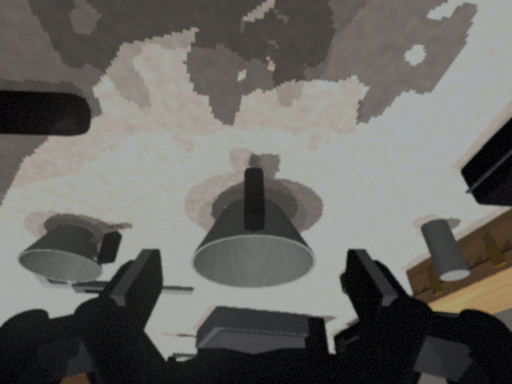

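```bash
cat > lev.py <<'E'
from ik import *
from plan import down
W=-.16;PV=np.array([.5488,-.2711])
def knob(L):return PV-.1*np.array([np.cos(W+L),np.sin(W+L)])
def tp(L,yaw0,z=.0455):return np.r_[knob(L),z],down(yaw0+L)
if __name__=="__main__":
    np.set_printoptions(precision=2,suppress=True)
    q0=np.array(bot.observe()["qpos"])
    for y0,k in((W,0),(W+np.pi,0),(W-np.pi,0)):
        q=q0.copy();R0=Ro.from_euler("xyz",bot.observe()["tool_rot"]);p0=np.array(bot.observe()["position"])
        P,R=tp(0,y0,.2)
        # tilt up first, then yaw via y0 direction
        yaws=np.linspace(1.723,y0,10)
        for i,y in enumerate(yaws):
            k=i/9;q,e,a=ik(np.r_[p0[:2]*(1-k)+P[:2]*k,.2],down(y),q)
        for L in np.linspace(0,.65,8):
            q,e,a=ik(*tp(L,y0),q)
            if L in(0,.65):print(y0,L,e,a,q)
E
python3 lev.py
```

```text
-0.16 0.0 0.009536301294983314 0.002742302783343071 [ 0.04  0.72  0.5   2.03 -0.64  0.55 -0.73]
-0.16 0.65 0.0007653224751272618 0.00033194119176491296 [ 0.26  0.72  0.34  1.91 -0.42  0.57 -0.21]
2.981592653589793 0.0 0.005360798609975234 0.0013431454651942898 [ 0.38  0.64  0.03  2.01 -0.04  0.49  1.85]
2.981592653589793 0.65 0.0009590950455734442 0.00043271737044950164 [ 0.61  0.69 -0.15  1.9   0.17  0.57  2.4 ]
-3.3015926535897933 0.0 85.04084621949485 31.424404459755795 [ 0.93  0.69 -0.23  2.22 -1.23  0.19 -2.49]
-3.3015926535897933 0.65 19.488309446587213 6.577606544262669 [-0.1   1.01  1.04  1.98 -1.23  0.95 -2.49]
```

```bash
python3 -m handwheel '[[-0.55,0,-0.78,0,0,0],[-0.55,0,-0.78,0,0,0],[-0.55,0,-0.78,0,0,0],[-0.55,0,-0.78,0,0,0]]';python3 log.py
python3 plan.py .45 -.255 .17 -.16 0
```

```text
clock: 18.75
position: [0.5226, 0.3322, 0.1919]
tool_rot: [3.126, 0.608, 1.722]
force: [-0.4, 0.1, -0.3]
grip_width: 0.0853
q [-1.14, 0.81, 0.42, 1.44, 0.2, 1.31, -0.71] w 0.0853
n 25 need 24.16
[-0.728, -0.265, 0.546, 0.004, 0.003, 0.012]
[-0.753, -0.198, 0.539, 0.004, 0.003, 0.012]
[-0.774, -0.13, 0.531, 0.004, 0.003, 0.012]
[-0.789, -0.061, 0.52, 0.004, 0.003, 0.012]
[-0.799, 0.009, 0.508, 0.004, 0.003, 0.012]
[-0.804, 0.079, 0.494, 0.004, 0.003, 0.012]
[-0.804, 0.149, 0.479, 0.004, 0.003, 0.012]
[-0.798, 0.218, 0.461, 0.004, 0.003, 0.012]
[-0.787, 0.286, 0.443, 0.004, 0.003, 0.012]
[-0.771, 0.353, 0.423, 0.004, 0.003, 0.012]
[-0.749, 0.418, 0.402, 0.004, 0.003, 0.012]
[-0.723, 0.481, 0.379, 0.004, 0.003, 0.012]
[-0.691, 0.541, 0.356, 0.004, 0.003, 0.012]
[-0.655, 0.598, 0.332, 0.004, 0.003, 0.012]
[-0.615, 0.652, 0.307, 0.004, 0.003, 0.012]
[-0.57, 0.702, 0.282, 0.004, 0.003, 0.012]
[-0.522, 0.748, 0.257, 0.004, 0.003, 0.012]
[-0.47, 0.789, 0.231, 0.004, 0.003, 0.012]
[-0.415, 0.827, 0.205, 0.004, 0.003, 0.012]
[-0.356, 0.859, 0.179, 0.004, 0.003, 0.012]
[-0.295, 0.887, 0.153, 0.004, 0.003, 0.012]
[-0.232, 0.909, 0.128, 0.004, 0.003, 0.012]
[-0.167, 0.927, 0.104, 0.004, 0.003, 0.012]
[-0.101, 0.938, 0.08, 0.004, 0.003, 0.012]
[-0.033, 0.945, 0.057, 0.004, 0.003, 0.012]
```

```bash
python3 -m handwheel '[[-0.73,-0.265,0.545,0.004,0.003,0.012],[-0.75,-0.2,0.54,0.004,0.003,0.012],[-0.775,-0.13,0.53,0.004,0.003,0.012],[-0.79,-0.06,0.52,0.004,0.003,0.012],[-0.8,0.01,0.51,0.004,0.003,0.012],[-0.805,0.08,0.495,0.004,0.003,0.012],[-0.805,0.15,0.48,0.004,0.003,0.012],[-0.8,0.22,0.46,0.004,0.003,0.012]]'
python3 plan.py .45 -.255 .17 -.16 0 |head -9
```

```text
clock: 19.75
position: [0.4974, 0.1439, 0.1819]
tool_rot: [2.996, 0.4, 1.046]
force: [0.4, 0.4, -0.1]
grip_width: 0.0854
n 17 need 16.4
[-0.788, 0.317, 0.414, 0.003, 0.002, 0.011]
[-0.77, 0.382, 0.395, 0.003, 0.002, 0.011]
[-0.746, 0.444, 0.374, 0.003, 0.002, 0.011]
[-0.718, 0.504, 0.352, 0.003, 0.002, 0.011]
[-0.685, 0.562, 0.33, 0.003, 0.002, 0.011]
[-0.648, 0.617, 0.307, 0.003, 0.002, 0.011]
[-0.606, 0.668, 0.283, 0.003, 0.002, 0.011]
[-0.561, 0.716, 0.259, 0.003, 0.002, 0.011]
```

```bash
python3 -m handwheel '[[-0.79,0.32,0.415,0.003,0.002,0.011],[-0.77,0.38,0.395,0.003,0.002,0.011],[-0.745,0.445,0.375,0.003,0.002,0.011],[-0.72,0.505,0.35,0.003,0.002,0.011],[-0.685,0.56,0.33,0.003,0.002,0.011],[-0.65,0.615,0.31,0.003,0.002,0.011],[-0.605,0.67,0.285,0.003,0.002,0.011],[-0.56,0.715,0.26,0.003,0.002,0.011]]'
python3 plan.py .45 -.255 .17 -.16 0 |head -9
```

```text
clock: 20.75
position: [0.4771, -0.045, 0.1782]
tool_rot: [2.978, 0.211, 0.488]
force: [0.2, 0.6, -0.1]
grip_width: 0.0852
n 9 need 8.65
[-0.524, 0.734, 0.272, 0.004, 0.003, 0.012]
[-0.473, 0.777, 0.245, 0.004, 0.003, 0.012]
[-0.418, 0.815, 0.218, 0.004, 0.003, 0.012]
[-0.36, 0.849, 0.19, 0.004, 0.003, 0.012]
[-0.3, 0.878, 0.163, 0.004, 0.003, 0.012]
[-0.237, 0.901, 0.136, 0.004, 0.003, 0.012]
[-0.172, 0.919, 0.11, 0.004, 0.003, 0.012]
[-0.106, 0.932, 0.085, 0.004, 0.003, 0.012]
```

```bash
python3 -m handwheel '[[-0.525,0.735,0.27,0.004,0.003,0.012],[-0.475,0.775,0.245,0.004,0.003,0.012],[-0.42,0.815,0.22,0.004,0.003,0.012],[-0.36,0.85,0.19,0.004,0.003,0.012],[-0.3,0.88,0.165,0.004,0.003,0.012],[-0.24,0.9,0.135,0.004,0.003,0.012],[-0.17,0.92,0.11,0.004,0.003,0.012],[0,0,0,0,0,0]]'
python3 plan.py .45 -.255 .17 -.16 0 |head -9
python3 - <<'E'
from h import *
import cv2
from lev import knob
p=bot.grab_frame("wrist");im=p["pixels"].copy()
for z in(.041,.081):
    k=knob(0);cv2.polylines(im,[np.array([proj(p,[k[0]+.009*np.cos(t),k[1]+.009*np.sin(t),z]) for t in np.linspace(0,6.28,30)]).round().astype(np.int32)],True,(0,255,255),1)
cv2.imwrite("pics/w12.png",im)
E
```

```text
clock: 21.75
position: [0.4549, -0.2096, 0.1718]
tool_rot: [3.096, 0.022, -0.028]
force: [0.1, 0.0, -0.5]
grip_width: 0.0855
n 2 need 1.87
[-0.073, 0.908, 0.078, 0.004, 0.001, 0.011]
[-0.013, 0.912, 0.056, 0.004, 0.001, 0.011]
```

View pics/w12.png

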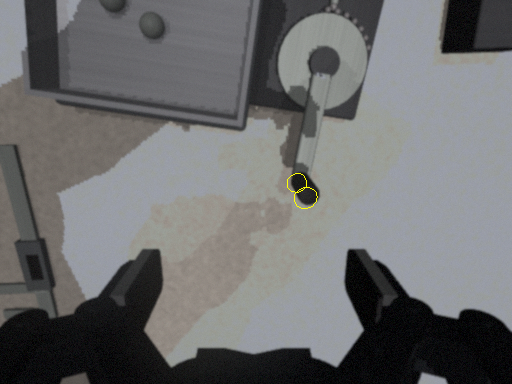

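The projected circles match the knob at (306,197) to within about 2 mm. I'll align and descend.

```bash
python3 -m handwheel '[[-0.07,0.91,0.08,0.004,0.001,0.011],[-0.01,0.91,0.06,0.004,0.001,0.011],[0,0,0,0,0,0]]'
python3 plan.py .4505 -.2555 .0455 -.16 0 7
python3 - <<'E'
from h import *
import cv2
from lev import knob
p=bot.grab_frame("wrist");im=p["pixels"].copy()
for z in(.041,.081):
    k=knob(0);cv2.polylines(im,[np.array([proj(p,[k[0]+.009*np.cos(t),k[1]+.009*np.sin(t),z]) for t in np.linspace(0,6.28,30)]).round().astype(np.int32)],True,(0,255,255),1)
cv2.imwrite("pics/w13.png",im)
E
```

```text
clock: 22.18
position: [0.4511, -0.2536, 0.1696]
tool_rot: [-3.139, 0.007, -0.162]
force: [-0.3, 0.9, 0.1]
grip_width: 0.0855
n 7 need 5.07
[0.004, 0.013, 0.709, -0.0, 0.0, -0.0]
[0.003, 0.013, 0.709, -0.0, 0.0, -0.0]
[0.002, 0.013, 0.709, -0.0, 0.0, -0.0]
[0.001, 0.012, 0.709, -0.0, 0.0, -0.0]
[0.001, 0.012, 0.709, -0.0, 0.0, -0.0]
[-0.0, 0.012, 0.709, -0.0, 0.0, -0.0]
[-0.001, 0.012, 0.709, -0.0, 0.0, -0.0]
```

View pics/w13.png

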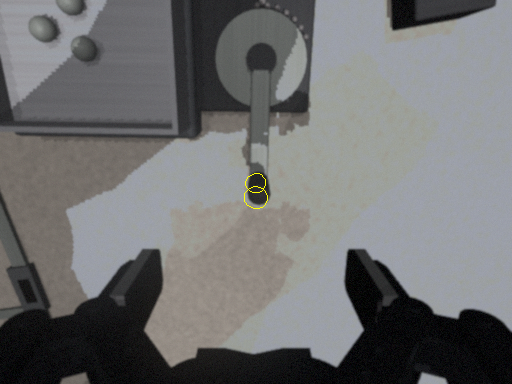

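```bash
python3 -m handwheel '[[0,0.023,0.71,0,0,0],[0,0.023,0.71,0,0,0],[0,0.023,0.71,0,0,0],[0,0.023,0.71,0,0,0],[0,0.023,0.71,0,0,0],[0,0.023,0.71,0,0,0],[0,0.023,0.70,0,0,0],[0,0,0,0,0,0]]'
python3 - <<'E'
from h import *
import cv2
p=bot.grab_frame("wrist");cv2.imwrite("pics/w14.png",p["pixels"])
E
```

```text
clock: 23.22
position: [0.4495, -0.2556, 0.0444]
tool_rot: [-3.138, 0.009, -0.16]
force: [-0.6, -0.5, -0.5]
grip_width: 0.0857
```

View pics/w14.png

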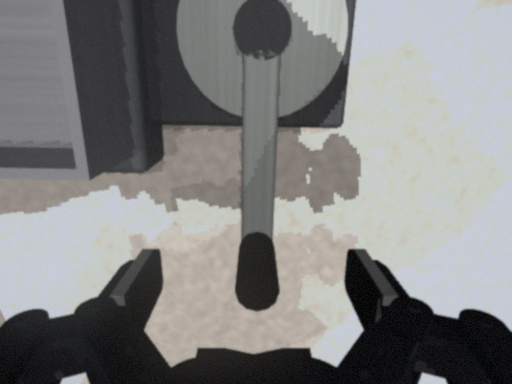

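```bash
python3 -m handwheel '[[0,0.03,0,0,0,0],[0,0,0,0,0,0],[0,0,0,0,0,0],[0,0,0,0,0,0],[0,0,0,0,0,0]]' 1 50;python3 log.py
python3 -m handwheel '[[0,0,0,0,0,0]]'
python3 - <<'E'
from h import *
import cv2
from plan import plan
from lev import tp,W
p=bot.grab_frame("wrist");cv2.imwrite("pics/w15.png",p["pixels"])
s=bot.observe();d=np.array(s["position"])-tp(0,W)[0];print(d)
E
```

```text
clock: 23.9
position: [0.45, -0.2571, 0.0459]
tool_rot: [-3.139, 0.007, -0.16]
force: [-1.5, -3.2, 6.1]
grip_width: 0.017
q [0.05, 0.72, 0.5, 2.02, -0.64, 0.56, -0.73] w 0.017
clock: 24.02
position: [0.45, -0.2571, 0.0459]
tool_rot: [-3.139, 0.007, -0.16]
force: [-1.4, -3.2, 6.2]
grip_width: 0.0169
[-0.     -0.0019  0.0004]
```

View pics/w15.png

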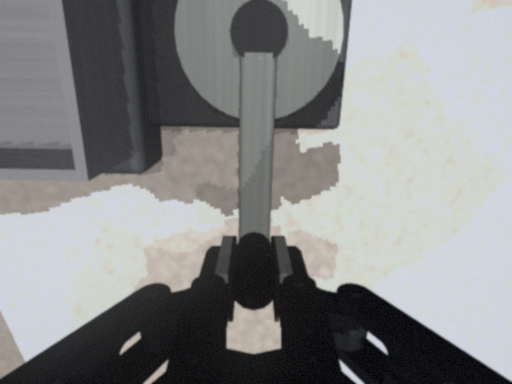

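```bash
python3 -m handwheel '[[0.005,0.2,0,0,0,-0.008],[0.005,0.2,0,0,0,-0.008]]'
python3 -m handwheel '[[0.005,0.2,0,0,0,-0.008],[0.005,0.2,0,0,0,-0.008]]'
python3 -m handwheel '[[0,0,0,0,0,0]]';python3 log.py
python3 - <<'E'
from h import *
import cv2
p=bot.grab_frame("wrist");cv2.imwrite("pics/w16.png",p["pixels"])
E
```

```text
clock: 24.32
position: [0.4488, -0.2658, 0.0458]
tool_rot: [-3.136, 0.007, -0.057]
force: [-3.8, 2.6, 11.5]
grip_width: 0.017
clock: 24.58
position: [0.4484, -0.2763, 0.0458]
tool_rot: [-3.136, 0.007, 0.043]
force: [-5.6, 1.8, 11.9]
grip_width: 0.0168
clock: 24.7
position: [0.4484, -0.2766, 0.0458]
tool_rot: [-3.136, 0.007, 0.042]
force: [-5.0, -0.1, 10.8]
grip_width: 0.0169
q [0.12, 0.71, 0.45, 2.0, -0.57, 0.56, -0.56] w 0.0169
```

View pics/w16.png

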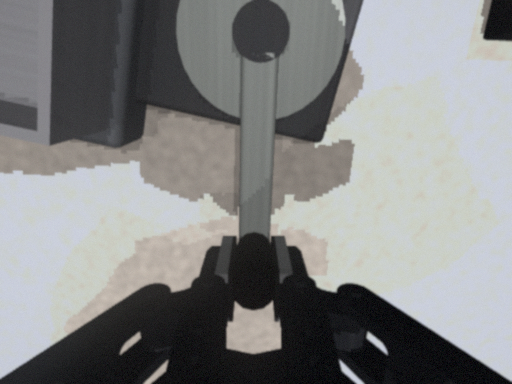

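```bash
python3 -m handwheel '[[-0.01,0.2,-0.03,0,0,-0.008]]'
python3 -m handwheel '[[0,0.2,-0.03,0,0,-0.008]]'
python3 -m handwheel '[[0.005,0.2,0,0,0,-0.008]]'
python3 -m handwheel '[[0.005,0.2,0,0,0,-0.008]]'
python3 -m handwheel '[[0,0,0,0,0,0]]';python3 log.py
```

```text
clock: 24.88
position: [0.4485, -0.2803, 0.0461]
tool_rot: [-3.134, 0.007, 0.093]
force: [0.9, 9.9, -4.0]
grip_width: 0.0163
clock: 25.0
position: [0.4489, -0.2852, 0.0463]
tool_rot: [-3.134, 0.007, 0.144]
force: [2.5, 2.4, -18.0]
grip_width: 0.0164
clock: 25.12
position: [0.4495, -0.2905, 0.0462]
tool_rot: [-3.134, 0.007, 0.194]
force: [-0.4, 1.0, -9.0]
grip_width: 0.0166
clock: 25.25
position: [0.4505, -0.2956, 0.0462]
tool_rot: [-3.134, 0.007, 0.244]
force: [-2.1, 0.2, -9.1]
grip_width: 0.0164
clock: 25.38
position: [0.4505, -0.2959, 0.0463]
tool_rot: [-3.134, 0.006, 0.242]
force: [-2.3, 0.8, -12.3]
grip_width: 0.0167
q [0.19, 0.71, 0.4, 1.96, -0.49, 0.57, -0.4] w 0.0167
```

```bash
python3 -m handwheel '[[0.005,0.2,0.015,0,0,-0.008]]'
python3 -m handwheel '[[0.005,0.2,0.01,0,0,-0.008]]'
python3 -m handwheel '[[0.005,0.2,0,0,0,-0.008]]'
python3 -m handwheel '[[0.005,0.2,0,0,0,-0.008]]'
python3 -m handwheel '[[0,0,0,0,0,0]]';python3 log.py
python3 - <<'E'
from h import *
import cv2
p=bot.grab_frame("wrist");cv2.imwrite("pics/w17.png",p["pixels"])
p=bot.grab_frame("side");cv2.imwrite("pics/s17.png",cv2.resize(p["pixels"][130:290,190:350],None,fx=4.5,fy=3.7,interpolation=cv2.INTER_CUBIC))
p=bot.grab_frame("top");cv2.imwrite("pics/t17.png",cv2.resize(p["pixels"][130:290,170:410],None,fx=3.3,fy=3.3))
E
```

```text
clock: 25.5
position: [0.4514, -0.2999, 0.046]
tool_rot: [-3.133, 0.007, 0.293]
force: [-7.3, 7.3, 1.5]
grip_width: 0.0166
clock: 25.62
position: [0.453, -0.3052, 0.046]
tool_rot: [-3.133, 0.006, 0.343]
force: [-7.7, 1.0, 0.7]
grip_width: 0.0166
clock: 25.75
position: [0.4547, -0.3103, 0.046]
tool_rot: [-3.133, 0.006, 0.393]
force: [-7.9, 0.1, -0.4]
grip_width: 0.0165
clock: 25.88
position: [0.4566, -0.3151, 0.046]
tool_rot: [-3.133, 0.005, 0.443]
force: [-8.6, -0.6, 0.9]
grip_width: 0.0168
clock: 26.0
position: [0.4568, -0.3153, 0.046]
tool_rot: [-3.134, 0.005, 0.442]
force: [-7.9, -1.9, 0.9]
grip_width: 0.0167
q [0.25, 0.72, 0.35, 1.92, -0.43, 0.58, -0.25] w 0.0167
```

View pics/w17.png

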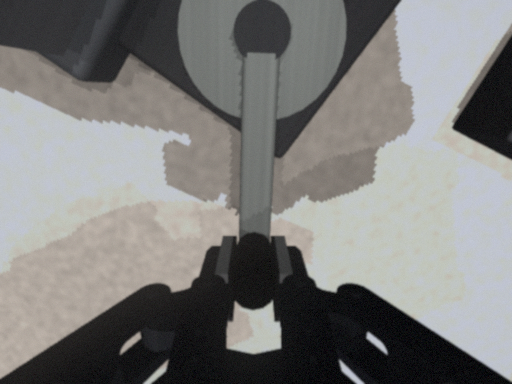

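View pics/s17.png

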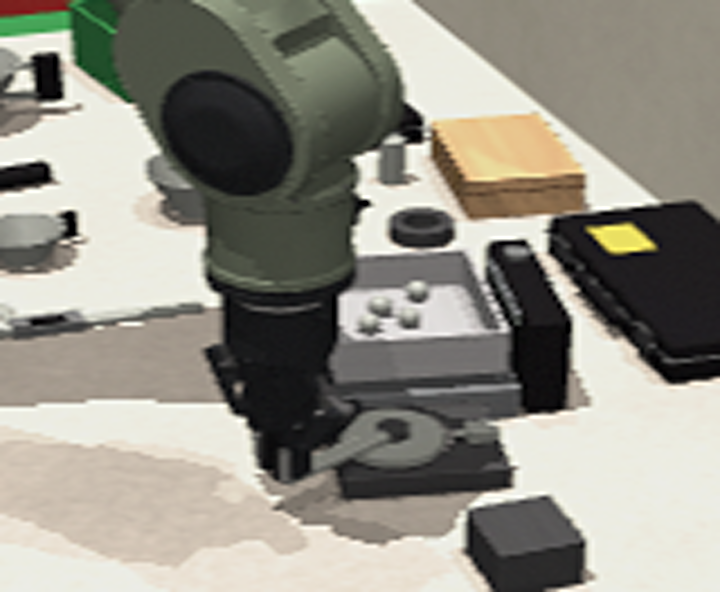

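View pics/t17.png

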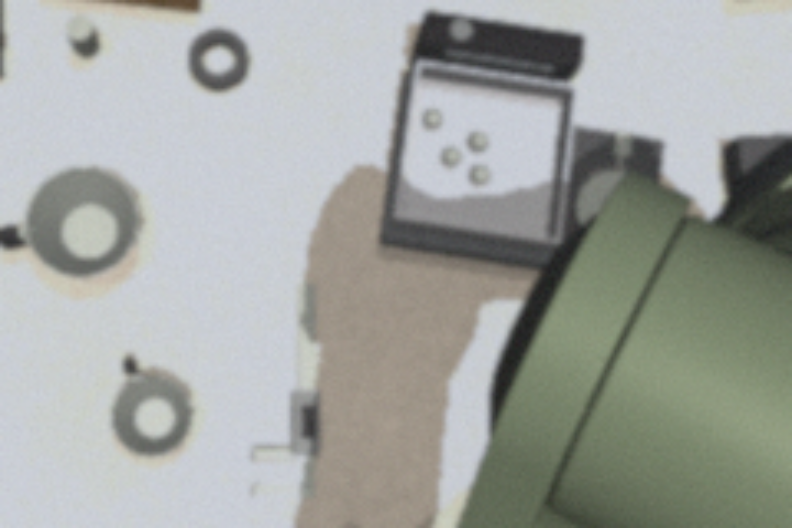

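```bash
python3 - <<'E'
from h import *
import cv2
p=bot.grab_frame("side");b=cv2.cvtColor(p["pixels"],cv2.COLOR_BGR2GRAY).astype(float);cv2.imwrite("pics/side18.png",p["pixels"])
a=cv2.cvtColor(cv2.imread("pics/side0.png"),cv2.COLOR_BGR2GRAY).astype(float)
from lev import W
c,s=np.cos(W),np.sin(W)
T=lambda x,y,z:np.array([.59+c*x-s*y,-.141+s*x+c*y,z])
for z in(.08,.084,.088,.092,.096):print(z,proj(p,T(.03,-.073,z)),proj(p,T(0.03,.073,z)))
for col in(284,290,296):
    A=a[195:245,col-1:col+2].mean(1);B=b[195:245,col-1:col+2].mean(1)
    print(col,A.astype(int).tolist());print(B.astype(int).tolist())
print(bot.observe()["force"],bot.observe()["clock"])
E
```

```text
0.08 [287.7337 223.1656] [279.3674 200.8236]
0.084 [287.764  222.1399] [279.3842 199.8548]
0.088 [287.7945 221.1114] [279.4011 198.8834]
0.092 [287.825  220.0799] [279.418  197.9095]
0.096 [287.8556 219.0454] [279.435 196.933]
284 [38, 36, 164, 236, 232, 229, 121, 100, 108, 107, 107, 108, 105, 108, 104, 170, 210, 213, 213, 213, 212, 212, 212, 211, 212, 211, 212, 214, 220, 145, 99, 109, 108, 107, 107, 107, 108, 111, 107, 105, 131, 131, 69, 75, 70, 79, 84, 165, 198, 199]
[41, 38, 174, 158, 106, 114, 113, 113, 113, 110, 111, 153, 179, 164, 127, 118, 153, 227, 221, 216, 208, 207, 209, 209, 224, 229, 142, 105, 114, 114, 113, 113, 112, 114, 116, 114, 117, 55, 55, 55, 145, 138, 72, 78, 76, 61, 52, 112, 123, 126]
290 [162, 216, 232, 230, 233, 187, 95, 106, 109, 107, 108, 106, 106, 106, 113, 183, 198, 205, 204, 204, 209, 209, 208, 210, 210, 211, 212, 215, 207, 96, 106, 110, 107, 108, 107, 107, 109, 109, 109, 77, 139, 89, 74, 70, 74, 83, 82, 82, 82, 78]
[168, 226, 226, 100, 111, 115, 111, 112, 112, 111, 112, 107, 188, 207, 215, 214, 218, 218, 218, 218, 218, 219, 220, 221, 224, 215, 101, 111, 115, 112, 113, 113, 111, 114, 114, 115, 86, 54, 55, 69, 147, 93, 77, 74, 78, 86, 88, 84, 49, 50]
296 [231, 226, 219, 220, 218, 219, 220, 215, 215, 205, 205, 195, 167, 152, 130, 125, 114, 97, 85, 86, 89, 104, 120, 114, 139, 153, 173, 194, 159, 100, 106, 109, 107, 107, 107, 106, 109, 106, 107, 117, 137, 68, 73, 73, 78, 85, 82, 79, 88, 198]
[237, 232, 226, 226, 226, 227, 217, 208, 200, 176, 148, 120, 139, 119, 101, 85, 97, 94, 108, 125, 132, 145, 160, 181, 208, 155, 105, 110, 114, 111, 113, 112, 111, 115, 113, 116, 55, 54, 54, 144, 143, 71, 77, 77, 78, 89, 86, 84, 95, 120]
[-6.6094 -1.0155 -0.9148] 26.2
```

The tray rim has risen 3.0 px in the side view. I expected about 1.03 px per click, so that is three clicks. The knob is held and everything else looks right, so I'm handing the job in.

```bash
python3 -m handwheel '[[0,0,0,0,0,0],[0,0,0,0,0,0]]'; python3 -c "
from workcell import bot
print(bot.job_done())"
```

```text
clock: 26.45
position: [0.4566, -0.3151, 0.0461]
tool_rot: [-3.134, 0.005, 0.442]
force: [-6.9, -1.7, -1.1]
grip_width: 0.0167
the job is handed in; nothing more can be done
None
```

The job is done and handed in at 26.5 s, with the gripper still holding the lever at the third click. No verdict was reported.

- **Pour:** I gripped the middle-sized cup and poured all four balls into the tray. The last pictures show exactly four balls there and the cup empty.
- **Cup:** It stands upright back where it started, clear of the stand and released. The bystanders in view look unmoved; I did not measure their positions.
- **Lever:** I turned the lever about 0.60 rad counterclockwise by the tool's turn, or 0.595 by the knob's travel. The push jumped past clicks 1 and 2, then faded at the third notch. The side view shows the tray rim 3.0 px higher, about 12 mm, which is three clicks.

One check was slightly off: in the wrist picture the lever lags the tool by roughly 0.02 rad. That still leaves it well inside the third notch, which spans 0.5 to 0.7 rad. At hand-in the tool felt about 7 N of side load on the knob. Along the lever's travel I briefly saw up to 18 N vertically, which I corrected.

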